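# Unpack the tea chest into the pantry bin

## Robot

A 6-joint arm with a two-finger parallel gripper is mounted at the origin on the work surface. World frame = base frame: x ahead of the robot, y to its left, z up, the work surface at z = 0. Lengths are in mm, angles in degrees, forces in N, time in s.
With the tool pointing down it reaches from about 225 to 875 mm from the base axis. Payload 3.4 kg.
Tool frame: the origin (TCP) lies on the centre line of the jaws, within the pads' length; the fingertips stand 14 mm ahead of it and the grasp point (between the pads) lies 5 mm behind it; z points along the fingers, y is the line along which they close (so a half turn about z gives the same grasp; the last joint's range is limited). The gripper opens to 85 mm and grips with 20 to 120 N. Pads are 22 mm wide; open, the fingers measure 114 mm over their backs; the gripper's body (76 mm by 85 mm) begins 54 mm behind the grasp point. The pads swing forward as they close: fully open they stand 13 mm farther back than shut.
Start: joints at [-80.386, 15.808, 86.224, -0, 77.962, -6.933], TCP at [163.76, -551.223, 217.328] pointing down, gripper open.
Joint ranges: [-165.64, 165.64], [-43.16, 119.46], [12.63, 154.43], [-67.54, 247.53], [6.08, 155.33], [-154.97, 154.97]. Speed limits (degrees/s): [147.25, 147.25, 180, 180, 180, 180].

## Interface

Orientations are given as [roll, pitch, yaw] about the fixed x, y, z axes, in that order (R = Rz(yaw) Ry(pitch) Rx(roll)).
In Python, from bench import ctrl, read_camera, camera_info, spotter gives the robot as it stands.
- The arm moves only by the tool move_arm, never from a script. Its argument "plan" is a list of rows, each a list of 2 entries, a list of its own where there are three numbers: the shift along the tool's x, y, z in cm, then the turn about the tool's z in rad. A call has 1 to 20 rows; each row shifts and turns the commanded pose from where the row before left it, along the tool's axes as they then stand; what a row does not reach is not made up. A row lasts 1/12 s, in which the tool goes at most 41.7 mm and 7.16 degrees, less where a joint would pass 70% of its speed; a pose out of reach is approached as far as the arm can. A call is refused whole if a number of a shift passes 4.17 or a number of a turn 0.125, either way. A call with a gripper value outside its range is refused whole. "grip" is the finger opening in cm, from 0 to 8.54, set as the call begins (left out, the last holds). The fingers move at their own pace and stop on an object; the grip force is fixed at half the most. Time passes only in rows, so rows that do not move let the fingers close. It gives the time, the measured TCP pose, the force, the opening and the grip force at its end, in the units of the state.
- ctrl.observe(): the state, without advancing time (a new reading comes with each control period).
- read_camera(name): name is "side" or "top"; returns the picture (480x640x3 uint8, red, green, blue); there is no depth.
- camera_info(name): a dict with "intrinsics" (3x3 intrinsics, pixels), "cam_to_world" (4x4, takes a point from camera to world coordinates). Camera axes: x right, y down, z forward; pixel columns grow to the right and rows downward; lengths in mm; the calibration is good to about 2 mm. A picture is of the moment at which its call begins. camera_info takes no time and is no camera call.
- ctrl.sign_off(): hands the job in; it is judged then, once.
Trained networks look in the newest picture that a camera, given by its name, has taken for a name from the list of things; names that differ only in an ending like _2 or _b are one class to them, and where a whole thing is asked for, a point or a joint stands for the part that bears it (a point fixed in the world has none). Each returns a list of dicts, best first, with "conf" (0 to 1); they miss things now and then, are a little off and sometimes report something else, mostly with a low value. They report only what shows in the picture. A call takes as long as a camera call. They do not tell look-alikes from the thing itself.
- spotter.find_in(name, camera): "point" ([x, y, z] in mm, in world coordinates, good to about 4 mm: the middle of the surface that is visible of it).
- spotter.trace(name, camera): "mask" (480x640 bool, what is visible of it).
- spotter.mark_of(name, camera): "point" ([x, y, z] in mm, in world coordinates, good to about 4 mm: a listed point, or the origin of a listed thing).
The state is a dict: "clock": time; "joints": joint angles; "qvel": joint speeds; "joint_efforts": joint torques, N m; "tool_pos": TCP position; "tool_rot": TCP orientation; "wrist_force": force on the tool from outside, world axes, zero at the start; "moment": the same for the moment, N m; "grip_width": opening from 0.0 (shut) to 1.0 (fully open); "grip_force": force on a finger pad.
Only numpy, scipy, OpenCV 4.12 (cv2) and the standard library are available. Lean on these libraries where they do the work, as an engineer would, in place of code of your own. Each camera call takes 0.05 s, during which the arm holds its last target. There are 200 camera calls.

## Task

Push the thin blade into the notch in the front of the shut wooden tea chest and lever its lid up with it (no fingers on the lid until the blade has raised it), then swing the lid open past upright and leave it open. Move every tin from the chest onto the floor of the plywood drop-front bin, each released and none on top of another, and only then push the bin's front flap shut until it seats on its catch. Finish with the blade lying along the middle of its wooden board again and the other crockery where it was.

Things in the scene. Friction and masses are not known exactly. Their poses are not given: they have to be found in the camera images.
- chest: brown wooden chest, fixed, left or right, 186 (x) x 226 (y) x 84 mm with lid, front (-x) to the robot. Origin: centre of underside. Inside 170 x 210, centred, floor at 8, 8 mm walls up to 74. Pry notch through the front wall: 90 mm wide (y -45 to 45), from z = 62 up to the lid's underside at 74. Tins reach up to z = 60
- lid (a joint): angle of the chest's flat lid (186 x 226 x 10 mm, 250 g) about the hinge along the chest's y: 0 shut, grows as the front edge rises, 1.57 upright, stop at 2.25. Stiff hinge: the lid stays where it is left; about 3 N upward at the front edge raises it
- lid_edge (a point): middle of the front lower edge of the lid, 186 mm from the hinge; moves with the lid
- lid_hinge (a point): point on the lid's hinge axis: at x = 93, y = 0, z = 74 mm of the chest; fixed to the chest
- bin: pale plywood open-topped bin with a drop-down front flap, fixed, on the other side from the chest, front (-x) to the robot. Origin: centre of the inside's footprint, at the underside. Inside 180 (x) x 230 (y) mm, centred, floor at 8, 8 mm walls up to 74; room for four tins, for example with centres at x +-40, y +-50 mm
- flap (a joint): angle of the bin's front flap (10 x 242 x 64 mm) about its hinge along y at its foot: 0 shut and upright, grows as the top comes out towards -x; starts at 0.5 to 0.9 and stays where it is left. From 0.25 rad inwards a spring ball catch resists; about 6 N at the top of the flap passes it near 0.1, then it snaps to 0
- flap_top (a point): middle of the upper outer edge of the flap, 66 mm from the hinge; moves with the flap
- flap_hinge (a point): point on the flap's hinge axis: at x = -95, y = 0, z = 8 mm of the bin; fixed to the bin
- blade: prying blade, 200 mm, 90 g: dark wooden handle 100 x 24 wide x 18 high mm (x = -100 to 0), steel blade 100 x 30 x 3 mm (x = 0 to 100) in the handle's middle plane. Origin: where they meet, mid-thickness. x points to the tip, z is normal to the flat (same either way up). Starts lying on the board, origin 15 mm above the table
- blade_tip (a point): middle of the blade's tip, x = 100 mm of the blade
- board: light wooden board lying fixed on the counter between chest and bin, 240 (x) x 90 (y) x 6 mm; origin: centre of its underside
- tin1: plain aluminium tea tin, a block 64 (x) x 46 (y) x 52 (z) mm, 80 to 170 g; origin at its centre. Starts upright on the chest's floor under the lid, long side along the chest's x, some 50 mm free between tins across y and 25 mm to the side walls. Two to four of tin1..tin4 are present, the rest absent
- tin2: plain aluminium tea tin, a block 64 (x) x 46 (y) x 52 (z) mm, 80 to 170 g; origin at its centre. Starts upright on the chest's floor under the lid, long side along the chest's x, some 50 mm free between tins across y and 25 mm to the side walls. Two to four of tin1..tin4 are present, the rest absent
- tin3: plain aluminium tea tin, a block 64 (x) x 46 (y) x 52 (z) mm, 80 to 170 g; origin at its centre. Starts upright on the chest's floor under the lid, long side along the chest's x, some 50 mm free between tins across y and 25 mm to the side walls. Two to four of tin1..tin4 are present, the rest absent
- tin4: plain aluminium tea tin, a block 64 (x) x 46 (y) x 52 (z) mm, 80 to 170 g; origin at its centre. Starts upright on the chest's floor under the lid, long side along the chest's x, some 50 mm free between tins across y and 25 mm to the side walls. Two to four of tin1..tin4 are present, the rest absent
- mug: bystander: white mug, 80 mm wide, 90 high, behind the board; leave it alone
- saucers: bystander: stack of white saucers, 96 mm across, 18 high, near the robot; leave it alone
- bowl: bystander: blue bowl 130 mm wide, 60 high, left; leave it alone
- wine: bystander: green wine bottle, 74 mm across, 290 high, right; leave it alone
- spoon: bystander: wooden spoon lying flat, left; leave it alone
There are look-alikes about, which are no part of the job. There is more than one size of the blade; the one meant has the size given above.

How it is judged (in metres and radians):
On the way, in this order (a step that is already met when the one before it is completed fails the run):
1. the lid is levered up by the blade (value of joint lid above 0.2 rad and contact force between blade and lid above 0.3 N), for 0.1 s.
2. the lid is open past upright (value of joint lid above 1.6 rad), for 0.2 s.
3. every tin is on the bin's floor and released (x of tin1 in the frame of bin between -0.09 and 0.09 m and y of tin1 in the frame of bin between -0.115 and 0.115 m and z of tin1 in the frame of bin between 0.015 and 0.055 m and x of tin2 in the frame of bin between -0.09 and 0.09 m and y of tin2 in the frame of bin between -0.115 and 0.115 m and z of tin2 in the frame of bin between 0.015 and 0.055 m and x of tin3 in the frame of bin between -0.09 and 0.09 m and y of tin3 in the frame of bin between -0.115 and 0.115 m and z of tin3 in the frame of bin between 0.015 and 0.055 m and x of tin4 in the frame of bin between -0.09 and 0.09 m and y of tin4 in the frame of bin between -0.115 and 0.115 m and z of tin4 in the frame of bin between 0.015 and 0.055 m and contact force between the fingers and tin1 below 0.05 N and contact force between the fingers and tin2 below 0.05 N and contact force between the fingers and tin3 below 0.05 N and contact force between the fingers and tin4 below 0.05 N), for 0.2 s.
4. the flap is pushed shut and seated (value of joint flap below 0.03 rad), for 0.3 s.
At the end, for the whole second after the job is handed in: Lid over 1.6 rad; every tin inside the bin on its floor (centre 15 to 55 mm above the bin's underside), at rest; flap under 0.03 rad; blade flat on the board, origin within 50 mm along and 40 mm across of its centre, length within 0.5 rad of the board's (either way round) (value of joint lid above 1.6 rad and value of joint flap below 0.03 rad and x of tin1 in the frame of bin between -0.09 and 0.09 m and y of tin1 in the frame of bin between -0.115 and 0.115 m and z of tin1 in the frame of bin between 0.015 and 0.055 m and x of tin2 in the frame of bin between -0.09 and 0.09 m and y of tin2 in the frame of bin between -0.115 and 0.115 m and z of tin2 in the frame of bin between 0.015 and 0.055 m and x of tin3 in the frame of bin between -0.09 and 0.09 m and y of tin3 in the frame of bin between -0.115 and 0.115 m and z of tin3 in the frame of bin between 0.015 and 0.055 m and x of tin4 in the frame of bin between -0.09 and 0.09 m and y of tin4 in the frame of bin between -0.115 and 0.115 m and z of tin4 in the frame of bin between 0.015 and 0.055 m and x of blade in the frame of board between -0.05 and 0.05 m and y of blade in the frame of board between -0.04 and 0.04 m and z of blade in the frame of board between 0.006 and 0.022 m and angle between the x axis of blade and the x axis of board, either way round below 0.5 rad and angle between the z axis of blade and the z axis of board, either way round below 0.2 rad and linear speed of each of tin1, tin2, tin3, tin4, blade below 0.02 m/s); the robot touches nothing.
It fails at once if a finger presses on the lid (over 1 N) before the blade has raised it by 0.15 rad (value of joint lid below 0.15 rad and contact force between the fingers and lid above 1 N).
It fails at once if a bystander is moved more than 30 mm (distance of any of mug, saucers, bowl, wine, spoon from where it was at the start of the episode above 0.03 m).
Of tin1, tin2, tin3, tin4 only 2 to 4 are there at a start; the rules pass over those that are not, and their reading is None.
At some moment in a run one of blade may be knocked a few centimetres aside while the robot is not near it.
Once in a run the grip may slacken for a moment while it holds something.
It also fails if it takes over 210 s, if anything falls off the work surface, if the arm or the gripper's body presses on something with over 40 N, if the wrist force passes 120 N, or if a joint passes its speed limit or range.

## Working session

There is one attempt and no reset: what is moved stays moved. The work goes in short steps, Python scripts to look and compute and a tool call to move; the robot and the scene stay as the last step left them, time stands still between calls to the robot, and variables do not carry over. Pictures are saved under pics/ and viewed, at most 14 in all, crops included, and the job is handed in when it is done.

Besides the shell and the picture viewer there is one more tool, called after "Request:" as name(argument=value, ...), one argument or row to a line, values as JSON. move_arm: Moves the arm, as the interface text tells. Its arguments: {"type":"object","properties":{"plan":{"type":"array"},"grip":{"type":"number"}},"required":["plan"]}

```bash
mkdir -p pics
cat > h.py <<'E'
import numpy as np, cv2
from bench import ctrl, read_camera, camera_info, spotter
def snap(cam,fn):
    im=read_camera(cam); cv2.imwrite('pics/'+fn,im[:,:,::-1]); return im
def P(cam):
    i=camera_info(cam); return np.array(i['intrinsics']),np.array(i['cam_to_world'])
def ray(cam,uv,z):
    K,T=P(cam); d=T[:3,:3]@np.linalg.solve(K,[uv[0],uv[1],1]); o=T[:3,3]; return o+d*(z-o[2])/d[2]
def proj(cam,p):
    K,T=P(cam); c=T[:3,:3].T@(np.array(p)-T[:3,3]); q=K@c; return q[:2]/q[2]
E
python3 - <<'E'
from h import *
for c in('top','side'):
    im=snap(c,c+'0.png')
    print(c,P(c)[1].round(2).tolist())
    for n in ['chest','bin','board','blade','blade_tip','lid_edge','lid_hinge','flap_top','flap_hinge','mug','saucers','wine','bowl','spoon']:
        try: print(n,[(np.round(d['point']).tolist(),round(d['conf'],2)) for d in spotter.mark_of(n,c)][:4])
        except Exception as e: print(n,e)
print(ctrl.observe())
E
```

```text
top [[0.03, -1.0, 0.05, 378.62], [-1.0, -0.03, -0.0, 5.07], [0.0, -0.05, -1.0, 1592.71], [0.0, 0.0, 0.0, 1.0]]
chest [([552.0, 258.0, 0.0], 0.71)]
bin [([569.0, -276.0, -2.0], 0.75)]
board [([540.0, 6.0, -4.0], 0.77), ([722.0, 15.0, -6.0], 0.56)]
blade [([555.0, 2.0, 17.0], 0.9), ([166.0, 299.0, 12.0], 0.78), ([569.0, -279.0, -2.0], 0.64), ([188.0, -375.0, 9.0], 0.55)]
blade_tip [([66.0, 388.0, 13.0], 0.98), ([204.0, -235.0, 13.0], 0.87), ([656.0, 5.0, 13.0], 0.7)]
lid_edge [([451.0, 254.0, 73.0], 0.81)]
lid_hinge [([643.0, 271.0, 74.0], 0.6), ([551.0, 4.0, 14.0], 0.49)]
flap_top [([445.0, -255.0, 65.0], 0.85)]
flap_hinge []
mug [([721.0, 18.0, -6.0], 0.68), ([556.0, 4.0, 14.0], 0.18)]
saucers [([342.0, 110.0, 1.0], 0.8)]
wine [([580.0, -521.0, 2.0], 0.72)]
bowl [([613.0, 546.0, -2.0], 0.56)]
spoon [([439.0, 499.0, -3.0], 0.88)]
side [[-0.81, -0.37, 0.46, -177.87], [-0.59, 0.53, -0.61, 804.07], [-0.02, -0.77, -0.64, 965.58], [0.0, 0.0, 0.0, 1.0]]
chest [([538.0, 8.0, 2.0], 0.55)]
bin [([568.0, -273.0, 1.0], 0.56)]
board [([539.0, 10.0, -2.0], 0.58)]
blade [([167.0, 302.0, 12.0], 0.94
[... 630 characters left out ...]
 1.5, 'joints': array([-8.03852932e+01,  1.58076820e+01,  8.62231076e+01,  6.59812963e-04,
        7.79631810e+01, -6.93246039e+00]), 'qvel': array([-6.97345910e-02,  7.97859012e-05, -5.64244610e-02, -5.33674165e-02,
       -4.90158811e-02, -9.53188010e-03]), 'joint_efforts': array([ 1.61617063e-04, -4.16659534e+01, -2.46098739e+01, -6.03573590e-04,
        1.85606700e-04, -1.06602108e-06]), 'tool_pos': array([ 163.77162324, -551.22670885,  217.3393745 ]), 'tool_rot': array([1.79993937e+02, 8.71332839e-05, 1.65470296e+01]), 'wrist_force': array([-0.04379883,  0.10481347, -0.63599227]), 'moment': array([0.00071653, 0.06434875, 0.00861471]), 'grip_force': 0.0, 'grip_width': 0.9985906566492052}
```

View pics/top0.png

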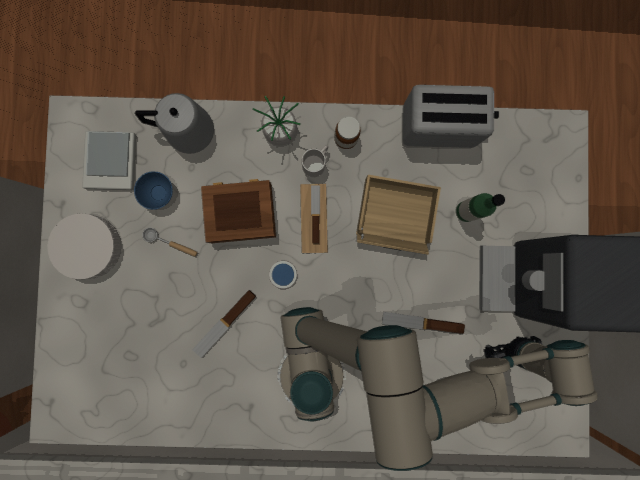

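View pics/side0.png

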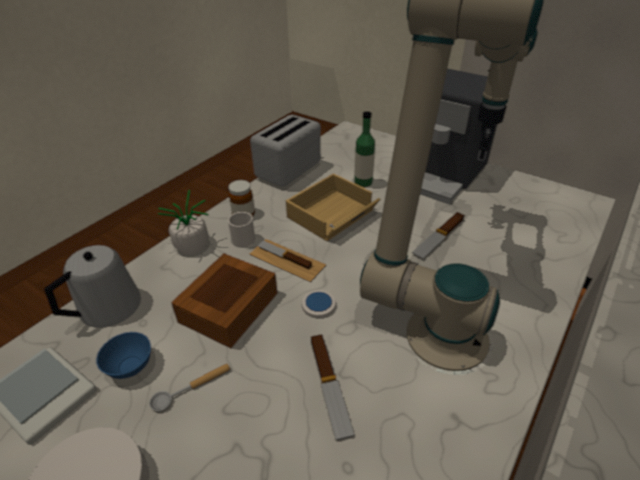

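The look-alikes are the knives at (230,322) and (425,324), which are both larger and lying off the board. The blade at (315,215) lies on the light board and its origin to tip distance is 100 mm, so it fits. I'll measure all three and confirm in a crop.

```bash
cat >> h.py <<'E'
def rects(n,cam,z):
    for d in spotter.trace(n,cam)[:4]:
        m=d['mask'].astype(np.uint8); ys,xs=np.nonzero(m)
        if len(xs)<20: continue
        b=cv2.boxPoints(cv2.minAreaRect(np.c_[xs,ys].astype(np.float32)))
        w=np.array([ray(cam,p,z)[:2] for p in b]); c=w.mean(0)
        e=w[1]-w[0]; f=w[2]-w[1]; L=e if np.linalg.norm(e)>np.linalg.norm(f) else f
        print(n,cam,'conf',round(d['conf'],2),'px',np.c_[xs,ys].mean(0).round(0),'c',c.round(1),'size',np.linalg.norm(e).round(),np.linalg.norm(f).round(),'long axis deg',np.degrees(np.arctan2(L[1],L[0])).round(1)%180)
E
python3 - <<'E'
from h import *
im=snap('top','top1.png')
rects('lid_edge','top',84);rects('bin','top',74);rects('board','top',6);rects('blade','top',15);rects('chest','top',84);rects('flap_top','top',40)
c=cv2.resize(im[150:290,190:450],None,fx=3,fy=3,interpolation=cv2.INTER_CUBIC); cv2.imwrite('pics/crop1.png',c[:,:,::-1])
E
```

```text
lid_edge top conf 0.62 px [312. 221.] c [531.1   6.5] size 86.0 227.0 long axis deg 2.5999999999999943
bin top conf 0.96 px [397. 214.] c [ 553.1 -271.2] size 232.0 253.0 long axis deg 82.0
board top conf 0.64 px [312. 220.] c [542.4   8.1] size 94.0 248.0 long axis deg 2.5999999999999943
board top conf 0.58 px [392. 243.] c [ 460.  -268.5] size 38.0 253.0 long axis deg 81.6
board top conf 0.49 px [238. 211.] c [559.8 269.9] size 246.0 208.0 long axis deg 97.0
blade top conf 0.94 px [315. 214.] c [ 5.52e+02 -4.00e-01] size 24.0 197.0 long axis deg 1.5
blade top conf 0.7 px [223. 324.] c [172.6 299.7] size 277.0 46.0 long axis deg 138.4
chest top conf 0.79 px [238. 211.] c [549.8 256.1] size 233.0 201.0 long axis deg 97.0
flap_top top conf 0.65 px [166. 242.] c [434.4 493.5] size 47.0 194.0 long axis deg 65.1
flap_top top conf 0.64 px [393. 243.] c [ 456.8 -262.7] size 38.0 248.0 long axis deg 81.9
```

View pics/crop1.png

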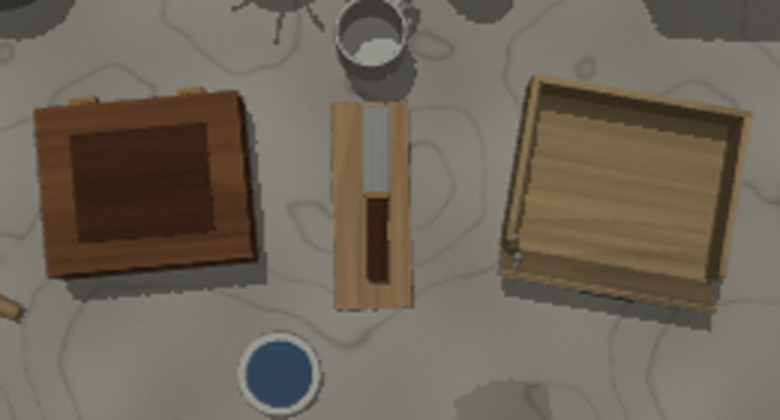

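The crop shows the 200 mm blade on the board, with its steel to about (376,150) and its handle to about (378,240). The lid corners are at (36,108), (238,91), (257,260), (48,276) and the bin rim at (532,76)–(750,112). The blade on the board is the right one: it measures about 197 mm, while the knife at (223,324) is 277 mm.

Run:
```python
from h import *
f=lambda u,v,z:ray('top',((u+.5)/3-.5+190,(v+.5)/3-.5+150),z).round(1)
L=[f(u,v,84) for u,v in((36,108),(238,91),(257,260),(48,276))]
print('lid',L,'c',np.mean(L,0)); e=(L[0]+L[1])/2-(L[3]+L[2])/2; print(np.linalg.norm(e),np.linalg.norm(L[1]-L[0]),'yaw',np.degrees(np.arctan2(e[1],e[0])), np.degrees(np.arctan2(*(L[1]-L[0])[:2])))
B=[f(u,v,74) for u,v in((532,76),(750,112))]; print('bin back corners',B); e=B[0]-B[1]; print('yaw',np.degrees(np.arctan2(-e[0],e[1])))
print('blade tip,steel,joint,handle end',f(376,104,15),f(376,150,15),f(377,194,15),f(378,240,24),f(378,284,24))
print('board',f(331,102,6),f(408,102,6),f(413,308,6),f(334,310,6))
for c in('top','side'):
  read_camera(c)
  print([(np.round(d['point']).tolist(),round(d['conf'],2)) for d in spotter.mark_of('blade',c)][:2])
print(proj('top',[555,2,15]))
```

```text
lid [array([629.6, 378. ,  84. ]), array([654.5, 156.5,  84. ]), array([468.6, 129.8,  84. ]), array([444.9, 357.6,  84. ])] c [549.4   255.475  84.   ]
186.79050430897172 222.89517715733555 yaw 7.242959617676713 173.5860027921708
bin back corners [array([ 682. , -168.3,   74. ]), array([ 648.3, -411.2,   74. ])]
yaw -7.898805769430794
blade tip,steel,joint,handle end [656.3   4.1  15. ] [603.    2.7  15. ] [5.522e+02 2.000e-01 1.500e+01] [498.6  -2.3  24. ] [448.5  -3.6  24. ]
board [658.8  56.3   6. ] [661.2 -32.9   6. ] [422.7 -44.7   6. ] [418.   46.1   6. ]
[([191.0, -373.0, 8.0], 0.95), ([554.0, 2.0, 18.0], 0.85)]
[([168.0, 304.0, 14.0], 0.85), ([553.0, 2.0, 17.0], 0.68)]
[314.83015789 213.51681342]
```

```bash
cat >> h.py <<'E'
def go(x,y,z,yaw=None):
    s=ctrl.observe(); p=np.array(s['tool_pos']); r=s['tool_rot']; 
    psi=np.radians(r[2] if yaw is None else yaw); D=np.array([x,y,z])-p
    l=np.array([D@[np.cos(psi),np.sin(psi),0],D@[np.sin(psi),-np.cos(psi),0],-D[2]])/10
    t=0 if yaw is None else np.radians((r[2]-yaw+180)%360-180)
    print('shift cm after turn',l.round(2),'dist',np.linalg.norm(l).round(2),'turn rad',round(t,3),'now',p.round(1),np.round(r,2),'t',s['clock'])
E
python3 -c "
from h import *
go(535.5,1,100,2.1)"
```

```text
shift cm after turn [ 39.17 -53.82  11.73] dist 67.6 turn rad 0.252 now [ 163.8 -551.2  217.3] [179.99   0.    16.55] t 2.05
```

Request:
move_arm(
  plan=[
    [[0, 0, 0], 0.084],
    [[0, 0, 0], 0.084],
    [[0, 0, 0], 0.084],
    [[2.3, -3.17, 0], 0],
    [[2.3, -3.17, 0], 0],
    [[2.3, -3.17, 0], 0],
    [[2.3, -3.17, 0], 0],
    [[2.3, -3.17, 0], 0],
    [[2.3, -3.17, 0], 0],
    [[2.3, -3.17, 0], 0],
    [[2.3, -3.17, 0], 0],
    [[2.3, -3.17, 0], 0],
    [[2.3, -3.17, 0], 0],
    [[2.3, -3.17, 0], 0],
    [[2.3, -3.17, 0], 0],
    [[2.3, -3.17, 0], 0],
    [[2.3, -3.17, 0], 0],
    [[2.3, -3.17, 0], 0],
    [[2.3, -3.17, 0], 0],
    [[2.3, -3.17, 0], 0],
  ],
  grip=5.5,
)

```text
clock: 3.72
tool_pos: [535.5, 3.6, 217.5]
tool_rot: [180.0, -0.0, 2.1]
wrist_force: [0.2, -0.5, 1.1]
grip_width: 0.648
grip_force: 0.0
```

```bash
python3 -c "
from h import *
go(535.5,1,50,2.1)"
```

```text
shift cm after turn [-0.    0.26 16.75] dist 16.75 turn rad 0.001 now [535.5   3.6 217.5] [ 1.7998e+02 -3.0000e-02  2.1300e+00] t 3.7167
```

Request:
move_arm(
  plan=[
    [[0, 0.26, 3.5], 0],
    [[0, 0, 4], 0],
    [[0, 0, 4], 0],
    [[0, 0, 4], 0],
    [[0, 0, 0], 0],
  ],
)

```text
clock: 4.13
tool_pos: [528.4, 0.1, 55.5]
tool_rot: [-179.9, 0.9, 2.1]
wrist_force: [-2.9, 0.3, -0.3]
grip_width: 0.648
grip_force: 0.0
```

```bash
python3 -c "
from h import *
im=snap('side','s2.png'); cv2.imwrite('pics/s2c.png',cv2.resize(im[190:310,200:380],None,fx=4,fy=4)[:,:,::-1])
print([(np.round(d['point']).tolist(),round(d['conf'],2)) for d in spotter.mark_of('blade','side')][:3])
go(535.5,1,22,2.1)"
```

```text
[([168.0, 303.0, 14.0], 0.61), ([194.0, -372.0, 12.0], 0.56), ([550.0, 4.0, 19.0], 0.55)]
shift cm after turn [ 0.14 -0.18  3.98] dist 3.99 turn rad 0.0 now [534.2  -0.8  61.8] [-1.7998e+02  1.6000e-01  2.1100e+00] t 4.2333
```

View pics/s2c.png

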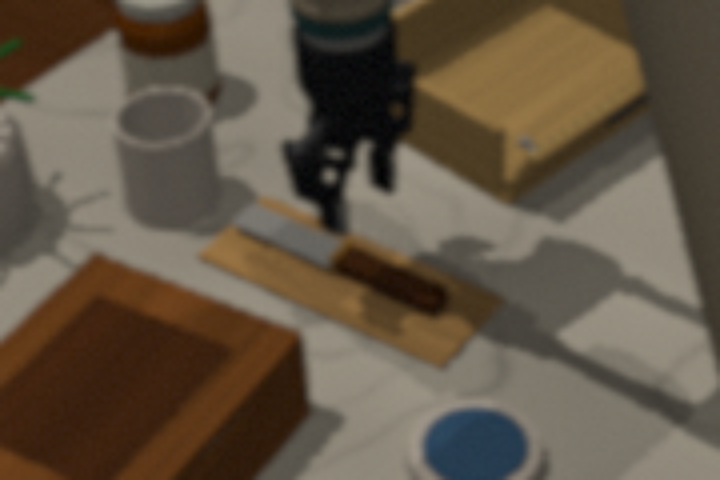

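The fingers stand astride the handle at (345,200)–(385,180) in the crop, and the blade is still on the board. I'll descend gently and close.

Request:
move_arm(
  plan=[
    [[0, 0, 1], 0],
    [[0, 0, 1.2], 0],
    [[0, 0, 0.8], 0],
    [[0, 0, 0.6], 0],
    [[0, 0, 0.2], 0],
    [[0, 0, 0], 0],
    [[0, 0, 0], 0],
    [[0, 0, 0], 0],
  ],
)

```text
clock: 4.9
tool_pos: [535.3, -1.0, 24.9]
tool_rot: [180.0, -0.1, 2.1]
wrist_force: [-0.2, -0.0, 0.4]
grip_width: 0.643
grip_force: 0.0
```

```bash
python3 -c "
from h import *
go(535.5,1,22,2.1)"
```

```text
shift cm after turn [ 0.02 -0.2   0.29] dist 0.35 turn rad 0.0 now [535.3  -1.   24.9] [ 1.7998e+02 -7.0000e-02  2.1100e+00] t 4.9
```

Request:
move_arm(
  plan=[
    [[0, -0.15, 0.3], 0],
    [[0, 0, 0], 0],
    [[0, 0, 0], 0],
    [[0, 0, 0], 0],
  ],
)

```text
clock: 5.23
tool_pos: [534.7, 0.7, 21.3]
tool_rot: [180.0, 0.0, 2.1]
wrist_force: [0.8, -0.9, 1.0]
grip_width: 0.643
grip_force: 0.0
```

Request:
move_arm(
  plan=[
    [[0, 0, 0], 0],
    [[0, 0, 0], 0],
    [[0, 0, 0], 0],
    [[0, 0, 0], 0],
    [[0, 0, 0], 0],
    [[0, 0, 0], 0],
    [[0, 0, 0], 0],
    [[0, 0, 0], 0],
  ],
  grip=1.0,
)

```text
clock: 5.9
tool_pos: [534.7, 0.6, 21.3]
tool_rot: [180.0, 0.0, 2.1]
wrist_force: [0.4, -0.1, 0.5]
grip_width: 0.117
grip_force: 0.0
```

```bash
python3 -c "
from h import *
im=snap('side','s3.png'); cv2.imwrite('pics/s3c.png',cv2.resize(im[190:310,200:380],None,fx=4,fy=4)[:,:,::-1])
for n in('blade','blade_tip'):print([(np.round(d['point']).tolist(),round(d['conf'],2)) for d in spotter.mark_of(n,'side')][:4])
"
```

```text
[([168.0, 306.0, 15.0], 0.8), ([549.0, 2.0, 20.0], 0.78), ([192.0, -371.0, 12.0], 0.75), ([643.0, 264.0, 74.0], 0.55)]
[([205.0, -235.0, 8.0], 0.93), ([653.0, 5.0, 12.0], 0.78), ([64.0, 392.0, 14.0], 0.7), ([540.0, 12.0, 1.0], 0.4)]
```

View pics/s3c.png

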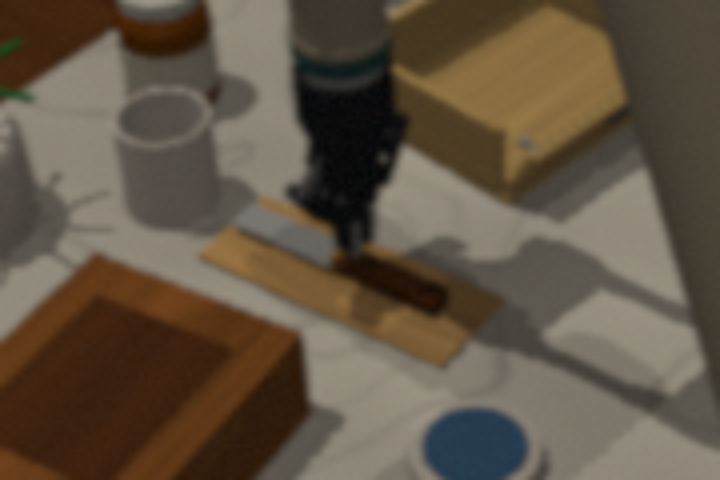

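```bash
python3 -c "
from h import *
s=ctrl.observe();print(s)
p=s['tool_pos']
for q in (p,p-[0,0,14],p+[0,0,59],[535,1,24],[553,1.5,15],[450,-3,15]): print(np.round(q),((proj('side',q)-[200,190])*4).round())
im=snap('side','s4.png')
"
```

```text
{'clock': 6.05, 'joints': array([-7.39287258e+00,  2.30026001e+01,  1.06932207e+02, -7.11195094e-03,
        5.00618545e+01,  8.05064911e+01]), 'qvel': array([ 0.08803207, -0.10292928, -0.04426213, -0.02837638, -0.06586225,
       -0.025663  ]), 'joint_efforts': array([-9.67556043e-04, -4.19745862e+01, -1.75100952e+01, -4.11259171e-04,
        5.99457726e-04, -1.25279985e-05]), 'tool_pos': array([534.72682456,   0.56417143,  21.30686802]), 'tool_rot': array([ 1.79994071e+02, -2.39300345e-03,  2.10520185e+00]), 'wrist_force': array([ 0.04766956, -0.21271137, -0.17351653]), 'moment': array([ 0.03813802, -0.03144573, -0.00122663]), 'grip_force': 0.0, 'grip_width': 0.11901896824426447}
[535.   1.  21.] [356. 256.]
[535.   1.   7.] [357. 269.]
[535.   1.  80.] [351. 198.]
[535   1  24] [355. 253.]
[553.   2.  15.] [337. 253.]
[450  -3  15] [444. 301.]
```

```bash
python3 -c "
from h import *
im=read_camera('side')
c=cv2.resize(im[220:275,255:325],None,fx=11,fy=10,interpolation=cv2.INTER_CUBIC); cv2.imwrite('pics/s5c.png',cv2.convertScaleAbs(c,alpha=2)[:,:,::-1])
"
```

```text
(no output)
```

View pics/s5c.png

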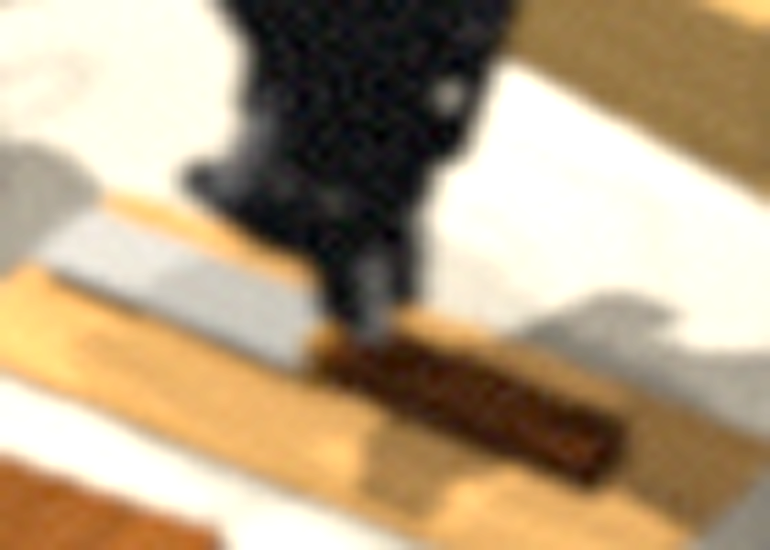

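Request:
move_arm(
  plan=[
    [[0, 0, -1], 0],
    [[0, 0, -2], 0],
    [[0, 0, -2], 0],
    [[0, 0, -1], 0],
    [[0, 0, 0], 0],
    [[0, 0, 0], 0],
    [[0, 0, 0], 0],
  ],
)

```text
clock: 6.73
tool_pos: [534.0, 0.7, 80.6]
tool_rot: [-180.0, 0.1, 2.1]
wrist_force: [0.3, -0.4, -0.1]
grip_width: 0.119
grip_force: 0.0
```

```bash
python3 -c "
from h import *
im=read_camera('side')
p=ctrl.observe()['tool_pos']; print(p)
f=lambda q:((proj('side',q)-[255,205])*[11,10]).round()
for q in (p,p-[0,0,14],[535,1,24],[535,-11,24],[535,13,24],[553.5,1.5,15],[448,-2.3,24],[535,1,6],[656,5,15]): print(np.round(q),f(q))
im=im.copy()
c=cv2.resize(im[205:260,255:325],None,fx=11,fy=10,interpolation=cv2.INTER_CUBIC); c=cv2.convertScaleAbs(c,alpha=2)
for q,k in ((p,(255,0,0)),(p-[0,0,14],(0,255,0)),([535,-11,24],(0,0,255)),([535,13,24],(0,0,255))): cv2.circle(c,tuple(int(v) for v in f(q)),4,k,-1)
cv2.imwrite('pics/s6c.png',c[:,:,::-1])
"
```

```text
[533.75391498   0.70942523  80.33221285]
[534.   1.  80.] [363. 347.]
[534.   1.  66.] [366. 382.]
[535   1  24] [371. 483.]
[535 -11  24] [397. 462.]
[535  13  24] [344. 504.]
[554.   2.  15.] [322. 483.]
[448.  -2.  24.] [620. 584.]
[535   1   6] [374. 525.]
[656   5  15] [ 49. 371.]
```

View pics/s6c.png

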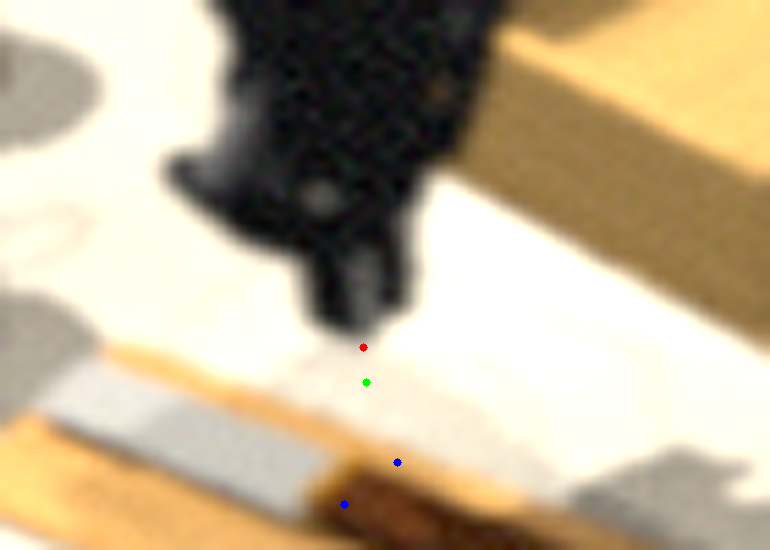

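Here the closed fingertips end at (355,330), about 20 mm above their predicted spot (the green dot). That means they really stand about 7 mm behind the TCP, and they closed above the handle. I'll reopen, go lower in steps and watch the force.

Request:
move_arm(
  plan=[
    [[0, 0, 1], 0],
    [[0, 0, 2], 0],
    [[0, 0, 2], 0],
    [[0, 0, 1], 0],
    [[0, 0, 0.5], 0],
    [[0, 0, 0], 0],
    [[0, 0, 0], 0],
    [[0, 0, 0], 0],
  ],
  grip=5.0,
)

```text
clock: 7.45
tool_pos: [535.5, 0.5, 16.9]
tool_rot: [180.0, -0.1, 2.1]
wrist_force: [0.1, 0.6, 0.6]
grip_width: 0.586
grip_force: 0.0
```

Request:
move_arm(
  plan=[
    [[0, 0, 0.3], 0],
    [[0, 0, 0.2], 0],
    [[0, 0, 0], 0],
    [[0, 0, 0], 0],
    [[0, 0, 0], 0],
  ],
)

```text
clock: 7.87
tool_pos: [534.8, 0.6, 11.5]
tool_rot: [180.0, -0.0, 2.1]
wrist_force: [-0.4, 0.0, 0.1]
grip_width: 0.585
grip_force: 0.0
```

Request:
move_arm(
  plan=[
    [[0, 0, 0.3], 0],
    [[0, 0, 0.3], 0],
    [[0, 0, 0], 0],
    [[0, 0, 0], 0],
    [[0, 0, 0], 0],
  ],
)

```text
clock: 8.28
tool_pos: [534.7, 0.6, 5.1]
tool_rot: [180.0, 0.0, 2.1]
wrist_force: [-0.3, -0.5, 0.4]
grip_width: 0.587
grip_force: 0.0
```

Request:
move_arm(
  plan=[
    [[0, 0, 0], 0],
    [[0, 0, 0], 0],
    [[0, 0, 0], 0],
    [[0, 0, 0], 0],
    [[0, 0, 0], 0],
    [[0, 0, 0], 0],
  ],
  grip=1.0,
)

```text
clock: 8.78
tool_pos: [534.9, 0.6, 5.7]
tool_rot: [180.0, -0.0, 2.1]
wrist_force: [-0.2, 0.4, 5.1]
grip_width: 0.258
grip_force: 58.9
```

Request:
move_arm(
  plan=[
    [[0, 0, -0.5], 0],
    [[0, 0, -1], 0],
    [[0, 0, -2], 0],
    [[0, 0, -2], 0],
    [[0, 0, -2], 0],
    [[0, 0, -2], 0],
    [[0, 0, -2], 0],
    [[0, 0, -2], 0],
    [[0, 0, -1], 0],
    [[0, 0, 0], 0],
    [[0, 0, 0], 0],
  ],
)

```text
clock: 9.7
tool_pos: [534.7, 0.6, 150.4]
tool_rot: [180.0, -0.0, 2.1]
wrist_force: [0.1, 0.4, -1.5]
grip_width: 0.25
grip_force: 58.9
```

```bash
python3 -c "
from h import *
go(322,230,150,6.7)"
```

```text
shift cm after turn [-18.44 -25.27   0.04] dist 31.28 turn rad -0.08 now [534.7   0.6 150.4] [ 1.7999e+02 -4.0000e-02  2.1100e+00] t 9.7
```

Request:
move_arm(
  plan=[
    [[0, 0, 0], -0.04],
    [[0, 0, 0], -0.04],
    [[-0.84, -1.17, 0], 0],
    [[-1.6, -2.2, 0], 0],
    [[-2, -2.74, 0], 0],
    [[-2, -2.74, 0], 0],
    [[-2, -2.74, 0], 0],
    [[-2, -2.74, 0], 0],
    [[-2, -2.74, 0], 0],
    [[-2, -2.74, 0], 0],
    [[-2, -2.74, 0], 0],
    [[-1.2, -1.6, 0], 0],
    [[-0.8, -1.1, 0], 0],
    [[0, 0, 0], 0],
    [[0, 0, 0], 0],
  ],
)

```text
clock: 10.95
tool_pos: [320.6, 229.8, 149.5]
tool_rot: [179.9, 0.1, 6.8]
wrist_force: [1.1, 0.2, -0.3]
grip_width: 0.257
grip_force: 41.6
```

```bash
python3 -c "
from h import *
im=snap('top','t7.png')
im2=snap('side','s7.png')
p=ctrl.observe()['tool_pos']
for c in('top','side'):
  for n in('blade','blade_tip','chest','lid_edge','lid_hinge'):print(c,n,[(np.round(d['point']).tolist(),round(d['conf'],2)) for d in spotter.mark_of(n,c)][:4])
go(322,230,58.5,6.7)
a=cv2.resize(im[180:280,180:360],None,fx=4,fy=3); b=cv2.resize(im2[230:350,160:340],None,fx=4,fy=2.5)
cv2.imwrite('pics/c7.png',cv2.convertScaleAbs(np.vstack([a,b]),alpha=1.6)[:,:,::-1])
"
```

```text
top blade [([191.0, -374.0, 5.0], 0.94), ([341.0, 231.0, 161.0], 0.72), ([168.0, 298.0, 12.0], 0.69), ([720.0, 14.0, -5.0], 0.21)]
top blade_tip [([62.0, 393.0, 12.0], 0.96), ([202.0, -234.0, 13.0], 0.78), ([438.0, 242.0, 159.0], 0.65)]
top chest [([549.0, 258.0, 3.0], 0.85)]
top lid_edge [([454.0, 250.0, 75.0], 0.65)]
top lid_hinge [([642.0, 271.0, 71.0], 0.56)]
side blade [([195.0, -375.0, 16.0], 0.95), ([339.0, 229.0, 159.0], 0.79), ([170.0, 301.0, 15.0], 0.69)]
side blade_tip [([206.0, -236.0, 9.0], 0.83), ([441.0, 243.0, 155.0], 0.74), ([64.0, 392.0, 13.0], 0.57), ([580.0, -522.0, 2.0], 0.38)]
side chest [([552.0, 258.0, -0.0], 0.7)]
side lid_edge [([458.0, 248.0, 77.0], 0.65)]
side lid_hinge [([642.0, 267.0, 72.0], 0.78)]
shift cm after turn [-0.03 -0.03  9.18] dist 9.18 turn rad -0.001 now [322.3 229.7 150.3] [179.99  -0.     6.66] t 11.55
```

View pics/c7.png

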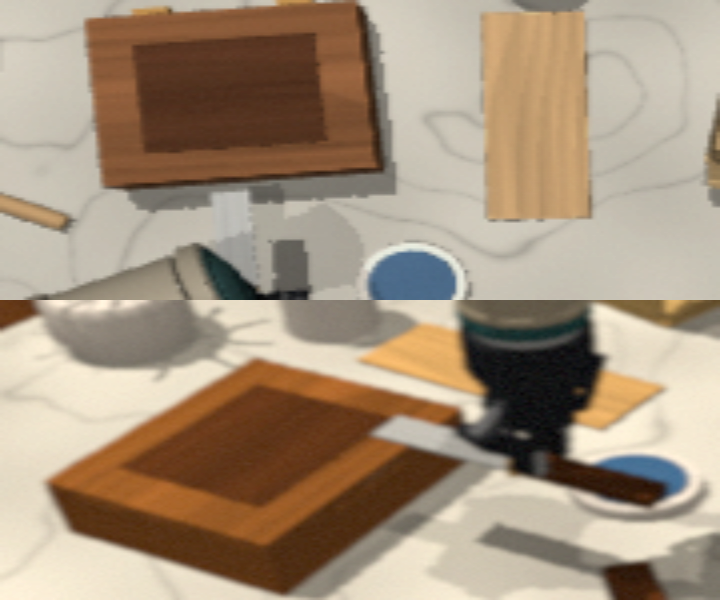

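The blade is held level with its tip at about (440,242,157), aligned with the chest's middle. I'll lower it to notch height, then push it in and watch the force.

Request:
move_arm(
  plan=[
    [[0, 0, 1], 0],
    [[0, 0, 2], 0],
    [[0, 0, 2], 0],
    [[0, 0, 2], 0],
    [[0, 0, 1], 0],
    [[0, 0, 0.7], 0],
    [[0, 0, 0.4], 0],
    [[0, 0, 0], 0],
    [[0, 0, 0], 0],
    [[0, 0, 0], 0],
  ],
)

```text
clock: 12.38
tool_pos: [322.8, 230.2, 59.9]
tool_rot: [-180.0, -0.1, 6.7]
wrist_force: [-0.8, 0.3, -1.1]
grip_width: 0.249
grip_force: 60.5
```

```bash
python3 -c "
from h import *
im2=snap('side','s8.png')
for n in('blade','blade_tip'):print(n,[(np.round(d['point']).tolist(),round(d['conf'],2)) for d in spotter.mark_of(n,'side')][:4])
im=read_camera('top')
for n in('blade','blade_tip'):print(n,[(np.round(d['point']).tolist(),round(d['conf'],2)) for d in spotter.mark_of(n,'top')][:4])
go(322,230,59,6.7)
"
```

```text
blade [([340.0, 231.0, 70.0], 0.97), ([170.0, 304.0, 14.0], 0.96), ([194.0, -373.0, 12.0], 0.83)]
blade_tip [([64.0, 390.0, 12.0], 0.91), ([205.0, -236.0, 7.0], 0.76), ([644.0, 271.0, 73.0], 0.28)]
blade [([169.0, 301.0, 10.0], 0.97), ([190.0, -374.0, 7.0], 0.9), ([342.0, 231.0, 71.0], 0.5)]
blade_tip [([66.0, 392.0, 13.0], 0.74), ([439.0, 241.0, 68.0], 0.64), ([205.0, -236.0, 15.0], 0.59)]
shift cm after turn [-0.03 -0.01  0.06] dist 0.07 turn rad -0.0 now [322.4 230.   59.6] [-1.7999e+02 -4.0000e-02  6.7000e+00] t 12.6833
```

Request:
move_arm(
  plan=[
    [[0.4, 0, 0.1], 0],
    [[0.6, 0, 0], 0],
    [[0.6, 0, 0], 0],
    [[0.6, 0, 0], 0],
    [[0.6, 0, 0], 0],
    [[0.6, 0, 0], 0],
    [[0.3, 0, 0], 0],
    [[0, 0, 0], 0],
    [[0, 0, 0], 0],
  ],
)

```text
clock: 13.43
tool_pos: [358.8, 234.1, 58.1]
tool_rot: [180.0, 0.0, 6.7]
wrist_force: [-0.0, -0.2, -0.4]
grip_width: 0.253
grip_force: 60.5
```

Request:
move_arm(
  plan=[
    [[0.5, 0, 0], 0],
    [[0.5, 0, 0], 0],
    [[0.4, 0, 0], 0],
    [[0, 0, 0], 0],
    [[0, 0, -0.4], 0],
    [[0, 0, -0.4], 0],
    [[0, 0, -0.4], 0],
    [[0, 0, -0.4], 0],
    [[0, 0, 0], 0],
    [[0, 0, 0], 0],
  ],
)

```text
clock: 14.27
tool_pos: [372.7, 235.8, 74.5]
tool_rot: [180.0, -0.0, 6.7]
wrist_force: [1.7, 0.3, -3.2]
grip_width: 0.251
grip_force: 60.2
```

```bash
python3 -c "
from h import *
im2=snap('side','s9.png')
for n in('blade','blade_tip','lid_edge'):print(n,[(np.round(d['point']).tolist(),round(d['conf'],2)) for d in spotter.mark_of(n,'side')][:4])
cv2.imwrite('pics/c9.png',cv2.convertScaleAbs(cv2.resize(im2[220:350,160:350],None,fx=4,fy=4),alpha=1.6)[:,:,::-1])
"
```

```text
blade [([389.0, 238.0, 85.0], 0.88), ([171.0, 303.0, 16.0], 0.72)]
blade_tip [([208.0, -236.0, 8.0], 0.67), ([490.0, 248.0, 78.0], 0.63)]
lid_edge [([459.0, 250.0, 84.0], 0.64)]
```

View pics/c9.png

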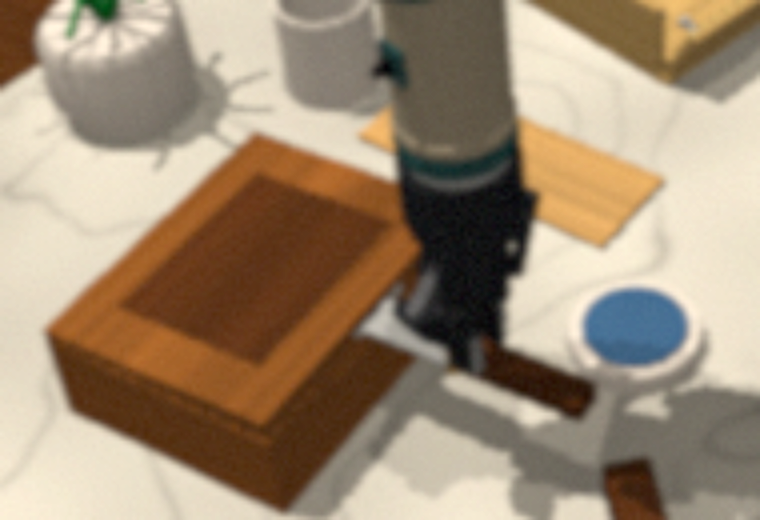

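The lid's front edge has risen about 10 mm on the blade, which goes under it at (390,330). I'll keep raising along the lid's arc.

Request:
move_arm(
  plan=[
    [[0, 0, -0.5], 0],
    [[0, 0, -0.8], 0],
    [[0.1, 0, -0.8], 0],
    [[0.1, 0, -0.8], 0],
    [[0.15, 0, -0.8], 0],
    [[0.15, 0, -0.8], 0],
    [[0.2, 0, -0.8], 0],
    [[0, 0, 0], 0],
    [[0, 0, 0], 0],
    [[0, 0, 0], 0],
  ],
)

```text
clock: 15.3
tool_pos: [379.7, 236.7, 127.3]
tool_rot: [-180.0, -0.0, 6.7]
wrist_force: [-0.4, 0.1, -1.8]
grip_width: 0.25
grip_force: 60.2
```

```bash
python3 -c "
from h import *
im2=snap('side','s10.png')
for n in('blade','blade_tip','lid_edge'):print(n,[(np.round(d['point']).tolist(),round(d['conf'],2)) for d in spotter.mark_of(n,'side')][:4])
"
```

```text
blade [([168.0, 304.0, 15.0], 0.72), ([396.0, 239.0, 136.0], 0.66), ([195.0, -372.0, 13.0], 0.55)]
blade_tip [([204.0, -234.0, 8.0], 0.7), ([500.0, 247.0, 131.0], 0.65), ([66.0, 391.0, 14.0], 0.62)]
lid_edge [([470.0, 252.0, 145.0], 0.89)]
```

Request:
move_arm(
  plan=[
    [[0.4, 0, -0.7], 0],
    [[0.6, 0, -1.1], 0],
    [[0.6, 0, -1.2], 0],
    [[0.9, 0, -1.2], 0],
    [[1.1, 0, -1.2], 0],
    [[1.2, 0, -1.0], 0],
    [[1.2, 0, -0.95], 0],
    [[1.4, 0, -0.75], 0],
    [[1.4, 0, -0.65], 0],
    [[1.5, 0, -0.45], 0],
    [[1.5, 0, -0.4], 0],
    [[1.5, 0, -0.2], 0],
    [[1.5, 0, 0], 0],
    [[0, 0, 0], 0],
    [[0, 0, 0], 0],
  ],
)

```text
clock: 16.75
tool_pos: [527.5, 253.9, 225.4]
tool_rot: [180.0, -0.0, 6.7]
wrist_force: [-0.3, 0.2, -0.8]
grip_width: 0.247
grip_force: 60.6
```

```bash
python3 -c "
from h import *
im2=snap('side','s11.png')
for n in('blade','blade_tip','lid_edge'):print(n,[(np.round(d['point']).tolist(),round(d['conf'],2)) for d in spotter.mark_of(n,'side')][:4])
print(ctrl.observe()['tool_pos'],ctrl.observe()['grip_force'])
cv2.imwrite('pics/c11.png',cv2.convertScaleAbs(cv2.resize(im2[160:350,150:350],None,fx=3,fy=3),alpha=1.6)[:,:,::-1])
"
```

```text
blade [([166.0, 301.0, 14.0], 0.89), ([194.0, -374.0, 14.0], 0.68), ([541.0, 255.0, 236.0], 0.58)]
blade_tip [([645.0, 266.0, 234.0], 0.95), ([67.0, 392.0, 14.0], 0.89)]
lid_edge [([648.0, 272.0, 264.0], 0.88)]
[526.21329636 253.88005606 225.7532763 ] 60.56015610694885
```

View pics/c11.png

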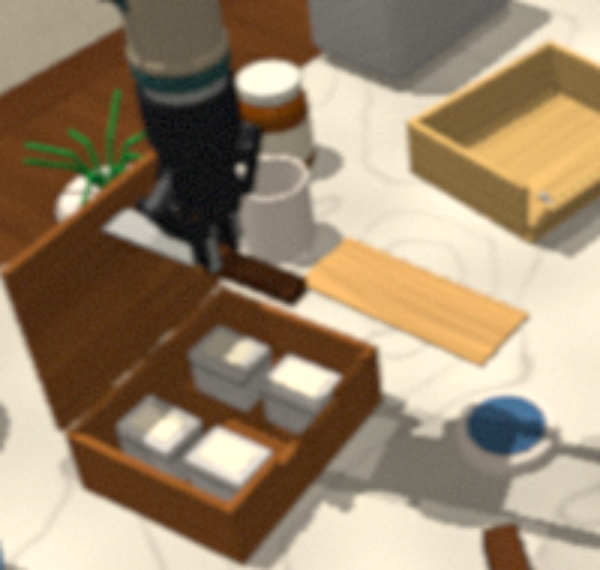

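The lid stands about upright and four tins are visible at (230,365), (300,390), (160,430) and (230,460). I'll push it further back.

Request:
move_arm(
  plan=[
    [[0.8, 0, 0], 0],
    [[1, 0, 0.1], 0],
    [[1, 0, 0.2], 0],
    [[1, 0, 0.2], 0],
    [[1, 0, 0.3], 0],
    [[0.6, 0, 0.2], 0],
    [[0, 0, 0], 0],
    [[0, 0, 0], 0],
    [[-1, 0, 0], 0],
    [[-2, 0, 0], 0],
    [[-2, 0, 0], 0],
    [[-1, 0, 0], 0],
    [[0, 0, 0], 0],
  ],
)

```text
clock: 18.03
tool_pos: [517.9, 252.9, 216.1]
tool_rot: [180.0, 0.0, 6.7]
wrist_force: [0.2, -0.5, -1.5]
grip_width: 0.247
grip_force: 60.6
```

```bash
python3 -c "
from h import *
for c in('side','top'):
  read_camera(c)
  for n in('blade','blade_tip','lid_edge','board'):print(n,[(np.round(d['point']).tolist(),round(d['conf'],2)) for d in spotter.mark_of(n,c)][:4])
go(530,5,220,2.5)
"
```

```text
blade [([535.0, 255.0, 228.0], 0.75), ([637.0, 264.0, 224.0], 0.7), ([165.0, 302.0, 15.0], 0.68), ([191.0, -374.0, 11.0], 0.53)]
blade_tip [([638.0, 264.0, 225.0], 0.83), ([67.0, 388.0, 11.0], 0.8)]
lid_edge [([712.0, 282.0, 250.0], 0.74)]
board [([539.0, 8.0, 1.0], 0.91)]
blade [([539.0, 253.0, 225.0], 0.69), ([190.0, -374.0, 6.0], 0.65), ([502.0, 310.0, 38.0], 0.48)]
blade_tip [([66.0, 393.0, 10.0], 0.63), ([204.0, -237.0, 14.0], 0.57), ([642.0, 267.0, 221.0], 0.5)]
lid_edge [([706.0, 280.0, 246.0], 0.64)]
board [([539.0, 8.0, -3.0], 0.89)]
shift cm after turn [-0.2  24.83 -0.5 ] dist 24.84 turn rad 0.073 now [521.2 253.2 215. ] [1.7999e+02 1.0000e-02 6.6800e+00] t 18.5333
```

Request:
move_arm(
  plan=[
    [[0, 0.8, 0], 0.037],
    [[0, 1.6, 0], 0.036],
    [[0, 2.4, 0], 0],
    [[0, 2.8, 0], 0],
    [[0, 2.8, 0], 0],
    [[0, 2.8, 0], 0],
    [[0, 2.8, 0], 0],
    [[0, 2.8, 0], 0],
    [[0, 2.4, 0], 0],
    [[0, 1.6, 0], 0],
    [[0, 1.0, 0], 0],
    [[0, 0.8, 0], 0],
    [[0, 0, 0], 0],
    [[0, 0, 0], 0],
  ],
)

```text
clock: 19.7
tool_pos: [532.7, 7.8, 215.3]
tool_rot: [-180.0, 0.0, 2.5]
wrist_force: [-0.5, 0.1, -0.5]
grip_width: 0.252
grip_force: 60.6
```

```bash
python3 -c "
from h import *
go(522.5,7,8,2.5)
"
```

```text
shift cm after turn [-1.02  0.03 20.73] dist 20.75 turn rad -0.001 now [532.7   7.8 215.3] [-179.96    0.      2.46] t 19.7
```

Request:
move_arm(
  plan=[
    [[-0.5, 0, 1], 0],
    [[-0.5, 0, 2], 0],
    [[0, 0, 3], 0],
    [[0, 0, 3], 0],
    [[0, 0, 3], 0],
    [[0, 0, 3], 0],
    [[0, 0, 2], 0],
    [[0, 0, 1.5], 0],
    [[0, 0, 1], 0],
    [[0, 0, 0.5], 0],
    [[0, 0, 0], 0],
    [[0, 0, 0], 0],
    [[0, 0, 0], 0],
  ],
)

```text
clock: 20.78
tool_pos: [523.7, 7.2, 16.3]
tool_rot: [180.0, -0.1, 2.5]
wrist_force: [-0.6, -0.1, -1.6]
grip_width: 0.25
grip_force: 60.6
```

```bash
python3 -c "
from h import *
go(522.5,7,6,2.5)
read_camera('side')
for n in('blade','blade_tip'):print(n,[(np.round(d['point']).tolist(),round(d['conf'],2)) for d in spotter.mark_of(n,'side')][:4])
"
```

```text
shift cm after turn [-0.13  0.01  1.03] dist 1.04 turn rad 0.0 now [523.7   7.2  16.3] [ 1.7998e+02 -1.3000e-01  2.5200e+00] t 20.7833
blade [([194.0, -373.0, 14.0], 0.91), ([539.0, 10.0, 26.0], 0.84), ([166.0, 304.0, 16.0], 0.76)]
blade_tip [([645.0, 12.0, 22.0], 0.91), ([66.0, 390.0, 12.0], 0.66)]
```

Request:
move_arm(
  plan=[
    [[0, 0, 0.5], 0],
    [[0, 0, 0.3], 0],
    [[0, 0, 0.15], 0],
    [[0, 0, 0], 0],
    [[0, 0, 0], 0],
  ],
)

```text
clock: 21.35
tool_pos: [522.4, 7.1, 5.7]
tool_rot: [-180.0, 0.0, 2.5]
wrist_force: [0.2, 0.2, 0.5]
grip_width: 0.25
grip_force: 60.8
```

Request:
move_arm(
  plan=[
    [[0, 0, 0], 0],
    [[0, 0, 0], 0],
    [[0, 0, 0], 0],
    [[0, 0, 0], 0],
    [[0, 0, -1], 0],
    [[0, 0, -2], 0],
    [[0, 0, -3], 0],
    [[0, 0, -3], 0],
    [[0, 0, -3], 0],
    [[0, 0, -3], 0],
    [[0, 0, -3], 0],
    [[0, 0, -2], 0],
    [[0, 0, -1], 0],
  ],
  grip=5.0,
)

```text
clock: 22.43
tool_pos: [524.2, 6.9, 219.9]
tool_rot: [179.9, -0.4, 2.5]
wrist_force: [0.1, -0.7, -0.8]
grip_width: 0.582
grip_force: 0.0
```

```bash
cat > tins.py <<'E'
from h import *
for c in('top','side'):
  read_camera(c)
  for n in('blade','tin1'):print(c,n,[(np.round(d['point']).tolist(),round(d['conf'],2)) for d in spotter.mark_of(n,c)][:6])
E
python3 tins.py; python3 -c "
from h import *
im=snap('top','t12.png')
rects('tin1','top',60)
cv2.imwrite('pics/c12.png',cv2.convertScaleAbs(cv2.resize(im[170:250,190:330],None,fx=5,fy=5),alpha=1.4)[:,:,::-1])"
```

```text
top blade [([169.0, 299.0, 10.0], 0.92), ([193.0, -372.0, 9.0], 0.88), ([532.0, -56.0, 14.0], 0.62)]
top tin1 [([593.0, 212.0, 31.0], 0.87), ([500.0, 306.0, 38.0], 0.75), ([514.0, 196.0, 35.0], 0.74), ([580.0, 320.0, 33.0], 0.69)]
side blade [([169.0, 304.0, 16.0], 0.96), ([533.0, -51.0, 13.0], 0.95), ([194.0, -372.0, 12.0], 0.59)]
side tin1 [([510.0, 202.0, 36.0], 0.88), ([502.0, 311.0, 32.0], 0.84), ([598.0, 212.0, 33.0], 0.77), ([580.0, 318.0, 31.0], 0.59), ([618.0, 550.0, 2.0], 0.38)]
tin1 top conf 0.9 px [224. 226.] c [501.7 304.2] size 53.0 64.0 long axis deg 2.0999999999999943
tin1 top conf 0.86 px [223. 202.] c [580.5 310.5] size 54.0 67.0 long axis deg 2.0999999999999943
tin1 top conf 0.64 px [167. 242.] c [434.1 484.6] size 46.0 196.0 long axis deg 65.1
tin1 top conf 0.56 px [256. 223.] c [511.2 199.3] size 50.0 64.0 long axis deg 1.9000000000000057
```

View pics/c12.png

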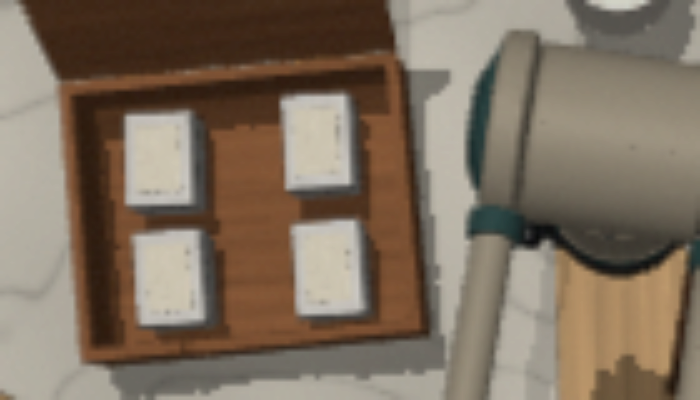

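The blade has been knocked off the board to about (532,-53), so I'll put it back at the end. The four tins stand in the open chest with top centres at crop (319,143), (159,160), (329,268) and (171,277).

Run:
```python
from h import *
f=lambda u,v,z:ray('top',((u+.5)/5-.5+190,(v+.5)/5-.5+170),z)
for n,u,v in(('A',318,143),('B',159,160),('C',329,268),('D',171,277)): print(n,f(u,v,60).round(1))
for a,b in(((282,96),(288,192)),((125,115),(127,207)),((292,224),(297,317)),((133,233),(138,327))):
  e=f(*a,60)-f(*b,60); print(np.degrees(np.arctan2(e[1],e[0])),np.linalg.norm(e))
print('inner wall R,L',f(387,200,74),f(79,200,74))
go(593,214,150,4)
```

```text
A [595.9 209.9  60. ]
B [581.6 315.9  60. ]
C [512.1 199.7  60. ]
D [503.3 304.9  60. ]
5.50898640554523 64.88171340257844
3.404298315582759 61.993978278713705
5.010436082747809 62.455263250968024
5.185712187115092 63.09123764335673
inner wall R,L [557.18202129 161.00837804  74.        ] [551.68806072 364.97879127  74.        ]
shift cm after turn [  8.55 -20.14   6.41] dist 22.8 turn rad -0.026 now [521.8   7.1 214.1] [-179.97    0.19    2.51] t 22.8333
```

```bash
python3 -c "
from h import *
go(595.5,214,150,5)"
```

```text
shift cm after turn [  9.15 -19.96   6.41] dist 22.88 turn rad -0.044 now [521.8   7.1 214.1] [-179.97    0.19    2.51] t 22.8333
```

Request:
move_arm(
  plan=[
    [[0.4, -0.8, 0.2], -0.022],
    [[0.8, -1.8, 0.6], -0.022],
    [[1, -2.4, 0.8], 0],
    [[1.2, -2.6, 0.8], 0],
    [[1.2, -2.6, 0.8], 0],
    [[1.2, -2.6, 0.8], 0],
    [[1.2, -2.4, 0.8], 0],
    [[1, -2.2, 0.8], 0],
    [[0.8, -1.6, 0.4], 0],
    [[0.3, -0.8, 0.4], 0],
    [[0, 0, 0], 0],
    [[0, 0, 0], 0],
    [[0, 0, 0], 0],
  ],
  grip=6.0,
)

```text
clock: 23.92
tool_pos: [596.6, 210.9, 152.1]
tool_rot: [180.0, 0.0, 5.0]
wrist_force: [0.7, 0.3, -0.1]
grip_width: 0.703
grip_force: 0.0
```

```bash
python3 -c "
from h import *
go(595.5,214,28,5)"
```

```text
shift cm after turn [-0.08 -0.31 12.41] dist 12.41 turn rad 0.0 now [596.6 210.9 152.1] [1.7995e+02 1.0000e-02 5.0000e+00] t 23.9167
```

Request:
move_arm(
  plan=[
    [[0, -0.3, 1], 0],
    [[0, 0, 2], 0],
    [[0, 0, 2], 0],
    [[0, 0, 1.5], 0],
    [[0, 0, 1], 0],
    [[0, 0, 0.5], 0],
    [[0, 0, 0], 0],
    [[0, 0, 0], 0],
  ],
)

```text
clock: 24.58
tool_pos: [596.9, 214.8, 72.2]
tool_rot: [-180.0, -0.0, 5.0]
wrist_force: [0.4, 0.1, 0.5]
grip_width: 0.699
grip_force: 0.0
```

Request:
move_arm(
  plan=[
    [[0, 0, 0.6], 0],
    [[0, 0, 1], 0],
    [[0, 0, 1], 0],
    [[0, 0, 1], 0],
    [[0, 0, 0.6], 0],
    [[0, 0, 0.2], 0],
    [[0, 0, 0], 0],
    [[0, 0, 0], 0],
  ],
)

```text
clock: 25.25
tool_pos: [596.6, 215.0, 27.6]
tool_rot: [180.0, 0.0, 5.0]
wrist_force: [-0.0, 0.7, 0.9]
grip_width: 0.705
grip_force: 0.0
```

No contact on the way down. Close and lift.

Request:
move_arm(
  plan=[
    [[0, 0, 0], 0],
    [[0, 0, 0], 0],
    [[0, 0, 0], 0],
    [[0, 0, 0], 0],
    [[0, 0, 0], 0],
  ],
  grip=3.5,
)

```text
clock: 25.67
tool_pos: [597.3, 215.1, 28.7]
tool_rot: [-180.0, -0.1, 5.0]
wrist_force: [0.7, 0.8, 4.6]
grip_width: 0.524
grip_force: 63.4
```

Request:
move_arm(
  plan=[
    [[0, 0, -0.5], 0],
    [[0, 0, -1], 0],
    [[0, 0, -2], 0],
    [[0, 0, -2], 0],
    [[0, 0, -2], 0],
    [[0, 0, -2], 0],
    [[0, 0, -1.5], 0],
    [[0, 0, -1], 0],
    [[0, 0, 0], 0],
  ],
)

```text
clock: 26.42
tool_pos: [597.8, 215.3, 150.6]
tool_rot: [-180.0, -0.3, 5.0]
wrist_force: [0.6, 0.2, -0.3]
grip_width: 0.522
grip_force: 62.9
```

```bash
python3 -c "
from h import *
go(600.9,-331,150,-8)"
```

```text
shift cm after turn [ 7.91 54.06  0.06] dist 54.63 turn rad 0.227 now [597.8 215.3 150.6] [-179.96   -0.27    5.03] t 26.4167
```

Request:
move_arm(
  plan=[
    [[0, 0, 0], 0.114],
    [[0, 0, 0], 0.113],
    [[0.1, 1, 0], 0],
    [[0.3, 2.2, 0], 0],
    [[0.5, 3.5, 0], 0],
    [[0.55, 3.8, 0], 0],
    [[0.55, 3.8, 0], 0],
    [[0.55, 3.8, 0], 0],
    [[0.55, 3.8, 0], 0],
    [[0.55, 3.8, 0], 0],
    [[0.55, 3.8, 0], 0],
    [[0.55, 3.8, 0], 0],
    [[0.55, 3.8, 0], 0],
    [[0.55, 3.8, 0], 0],
    [[0.55, 3.8, 0], 0],
    [[0.55, 3.5, 0], 0],
    [[0.5, 2.9, 0], 0],
    [[0.3, 2, 0], 0],
    [[0.26, 1, 0], 0],
    [[0, 0, 0], 0],
  ],
)

```text
clock: 28.08
tool_pos: [600.3, -333.9, 146.8]
tool_rot: [-180.0, 0.1, -8.0]
wrist_force: [0.5, 0.6, -1.4]
grip_width: 0.523
grip_force: 62.8
```

```bash
python3 -c "
from h import *
im=snap('side','s13.png')
for n in('tin1','bin','flap_hinge','flap_top'):print(n,[(np.round(d['point']).tolist(),round(d['conf'],2)) for d in spotter.mark_of(n,'side')][:6])
cv2.imwrite('pics/c13.png',cv2.convertScaleAbs(cv2.resize(im[140:260,240:420],None,fx=4,fy=4),alpha=1.6)[:,:,::-1])
go(600.9,-331,30,-8)"
```

```text
tin1 [([581.0, 321.0, 34.0], 0.9), ([500.0, 312.0, 33.0], 0.76), ([511.0, 202.0, 34.0], 0.59), ([599.0, -332.0, 152.0], 0.56), ([438.0, 501.0, -0.0], 0.44)]
bin [([565.0, -272.0, 2.0], 0.64)]
flap_hinge [([474.0, -264.0, 8.0], 0.63)]
flap_top [([441.0, -258.0, 64.0], 0.52)]
shift cm after turn [ 0.02  0.12 11.79] dist 11.79 turn rad 0.003 now [ 600.9 -329.8  147.9] [-1.7995e+02  3.0000e-02 -7.8500e+00] t 28.3333
```

View pics/c13.png

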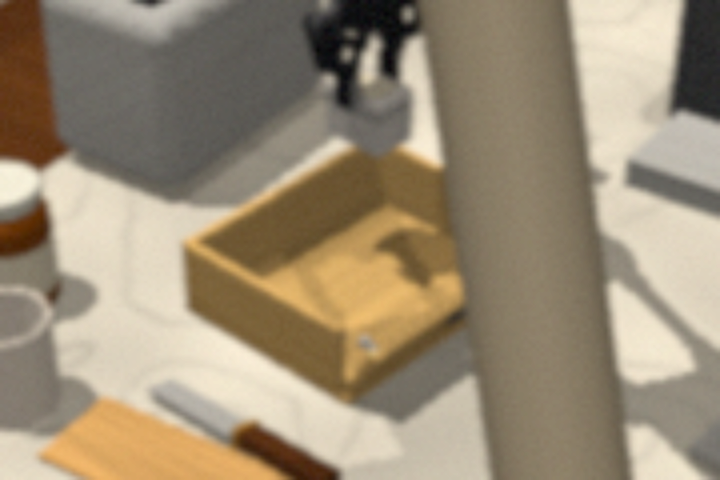

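The tin is held level over the bin at (370,115). I'll lower and release it.

Request:
move_arm(
  plan=[
    [[0, 0, 1], 0],
    [[0, 0, 2], 0],
    [[0, 0, 2], 0],
    [[0, 0, 2], 0],
    [[0, 0, 1.8], 0],
    [[0, 0, 1.4], 0],
    [[0, 0, 1], 0],
    [[0, 0, 0.6], 0],
    [[0, 0, 0], 0],
    [[0, 0, 0], 0],
  ],
)

```text
clock: 29.17
tool_pos: [601.2, -331.6, 30.1]
tool_rot: [180.0, -0.1, -7.9]
wrist_force: [-0.6, 0.3, -0.5]
grip_width: 0.525
grip_force: 62.8
```

Request:
move_arm(
  plan=[
    [[0, 0, 0.1], 0],
    [[0, 0, 0], 0],
    [[0, 0, 0], 0],
    [[0, 0, 0], 0],
  ],
  grip=6.5,
)

```text
clock: 29.5
tool_pos: [601.0, -332.1, 29.1]
tool_rot: [180.0, -0.0, -8.0]
wrist_force: [-0.1, -0.7, -0.3]
grip_width: 0.758
grip_force: 0.0
```

Request:
move_arm(
  plan=[
    [[0, 0, -0.5], 0],
    [[0, 0, -1.5], 0],
    [[0, 0, -2.5], 0],
    [[0, 0, -2.5], 0],
    [[0, 0, -2.5], 0],
    [[0, 0, -1.5], 0],
    [[0, 0, -1], 0],
    [[0, 0, 0], 0],
  ],
  grip=6.0,
)

```text
clock: 30.17
tool_pos: [602.0, -332.8, 152.0]
tool_rot: [179.9, -0.3, -8.0]
wrist_force: [-0.5, -0.1, 0.5]
grip_width: 0.701
grip_force: 0.0
```

```bash
python3 -c "
from h import *
go(511.5,203,150,5)"
```

```text
shift cm after turn [ -4.35 -54.16   0.2 ] dist 54.34 turn rad -0.226 now [ 602.  -332.8  152. ] [179.85  -0.28  -7.97] t 30.1667
```

Request:
move_arm(
  plan=[
    [[0, 0, 0], -0.113],
    [[0, 0, 0], -0.113],
    [[0, -1, 0], 0],
    [[-0.3, -2.2, 0], 0],
    [[-0.3, -3.5, 0], 0],
    [[-0.3, -3.8, 0], 0],
    [[-0.3, -3.8, 0], 0],
    [[-0.3, -3.8, 0], 0],
    [[-0.3, -3.8, 0], 0],
    [[-0.3, -3.8, 0], 0],
    [[-0.3, -3.8, 0], 0],
    [[-0.3, -3.8, 0], 0],
    [[-0.3, -3.8, 0], 0],
    [[-0.3, -3.8, 0], 0],
    [[-0.3, -3.8, 0], 0],
    [[-0.3, -3.5, 0], 0],
    [[-0.3, -2.9, 0], 0],
    [[-0.15, -2, 0], 0],
    [[0, -1, 0], 0],
    [[0, 0, 0], 0],
  ],
)

```text
clock: 31.83
tool_pos: [509.3, 205.2, 148.0]
tool_rot: [-180.0, 0.1, 5.0]
wrist_force: [-0.1, -0.1, 0.4]
grip_width: 0.702
grip_force: 0.0
```

Request:
move_arm(
  plan=[
    [[0, 0, 1], 0],
    [[0, 0, 2], 0],
    [[0, 0, 2], 0],
    [[0, 0, 1], 0],
    [[0, 0, 0], 0],
    [[0, 0, 0], 0],
    [[0, 0, 0], 0],
  ],
)

```text
clock: 32.42
tool_pos: [511.4, 202.8, 89.3]
tool_rot: [180.0, -0.1, 4.9]
wrist_force: [1.1, 1.5, 0.6]
grip_width: 0.706
grip_force: 0.0
```

```bash
python3 tins.py; python3 -c "
from h import *
go(511.5,203,28,5)"
```

```text
top blade [([168.0, 301.0, 10.0], 0.82), ([532.0, -54.0, 12.0], 0.76), ([190.0, -374.0, 10.0], 0.62)]
top tin1 [([600.0, -332.0, 32.0], 0.69), ([501.0, 311.0, 38.0], 0.65), ([580.0, 321.0, 34.0], 0.59), ([540.0, 8.0, -0.0], 0.53), ([516.0, 197.0, 32.0], 0.45)]
side blade [([532.0, -53.0, 14.0], 0.85), ([194.0, -370.0, 13.0], 0.63), ([170.0, 304.0, 19.0], 0.62), ([615.0, 549.0, 6.0], 0.35)]
side tin1 [([601.0, -330.0, 34.0], 0.93), ([510.0, 201.0, 35.0], 0.89), ([580.0, 319.0, 35.0], 0.68)]
shift cm after turn [0.06 0.05 6.14] dist 6.14 turn rad -0.0 now [510.9 203.4  89.4] [-1.7999e+02 -7.0000e-02  4.9700e+00] t 32.7167
```

Request:
move_arm(
  plan=[
    [[0, 0, 1], 0],
    [[0, 0, 1.5], 0],
    [[0, 0, 1.5], 0],
    [[0, 0, 1.2], 0],
    [[0, 0, 0.6], 0],
    [[0, 0, 0.3], 0],
    [[0, 0, 0], 0],
    [[0, 0, 0], 0],
  ],
)

```text
clock: 33.38
tool_pos: [510.9, 203.4, 28.0]
tool_rot: [-180.0, -0.0, 5.0]
wrist_force: [1.0, 0.1, 0.6]
grip_width: 0.706
grip_force: 0.0
```

Request:
move_arm(
  plan=[
    [[0, 0, 0], 0],
    [[0, 0, 0], 0],
    [[0, 0, 0], 0],
    [[0, 0, 0], 0],
    [[0, 0, 0], 0],
  ],
  grip=3.5,
)

```text
clock: 33.8
tool_pos: [511.5, 203.5, 28.8]
tool_rot: [-180.0, -0.1, 5.0]
wrist_force: [-0.5, 0.2, 5.9]
grip_width: 0.524
grip_force: 62.9
```

Request:
move_arm(
  plan=[
    [[0, 0, -0.5], 0],
    [[0, 0, -1], 0],
    [[0, 0, -2], 0],
    [[0, 0, -2], 0],
    [[0, 0, -2], 0],
    [[0, 0, -2], 0],
    [[0, 0, -1.5], 0],
    [[0, 0, -1], 0],
    [[0, 0, 0], 0],
  ],
)

```text
clock: 34.55
tool_pos: [511.8, 203.7, 150.3]
tool_rot: [-180.0, -0.3, 5.0]
wrist_force: [-0.3, -0.7, -1.0]
grip_width: 0.524
grip_force: 62.2
```

```bash
python3 -c "
from h import *
go(614.8,-232,150,-8)"
```

```text
shift cm after turn [1.626e+01 4.171e+01 3.000e-02] dist 44.77 turn rad 0.226 now [511.8 203.7 150.3] [-179.96   -0.26    4.97] t 34.55
```

Request:
move_arm(
  plan=[
    [[0, 0, 0], 0.113],
    [[0, 0, 0], 0.113],
    [[0.4, 1, 0], 0],
    [[0.8, 2, 0], 0],
    [[1.2, 3, 0], 0],
    [[1.33, 3.4, 0], 0],
    [[1.33, 3.4, 0], 0],
    [[1.33, 3.4, 0], 0],
    [[1.33, 3.4, 0], 0],
    [[1.33, 3.4, 0], 0],
    [[1.33, 3.4, 0], 0],
    [[1.33, 3.4, 0], 0],
    [[1.33, 3.4, 0], 0],
    [[1.33, 3.4, 0], 0],
    [[1, 2.6, 0], 0],
    [[0.6, 1.6, 0], 0],
    [[0.3, 0.9, 0], 0],
    [[0, 0, 0], 0],
    [[0, 0, 0], 0],
    [[0, 0, 0], 0],
  ],
)

```text
clock: 36.22
tool_pos: [613.2, -230.3, 147.6]
tool_rot: [-179.9, 0.1, -7.9]
wrist_force: [1.2, 0.7, -0.3]
grip_width: 0.523
grip_force: 62.2
```

```bash
python3 -c "
from h import *
go(614.8,-232,30,-8)"
```

```text
shift cm after turn [ 0.18  0.14 11.76] dist 11.77 turn rad 0.002 now [ 613.2 -230.3  147.6] [-1.7993e+02  7.0000e-02 -7.8800e+00] t 36.2167
```

Request:
move_arm(
  plan=[
    [[0.1, 0.1, 1], 0],
    [[0, 0, 2], 0],
    [[0, 0, 2], 0],
    [[0, 0, 2], 0],
    [[0, 0, 1.8], 0],
    [[0, 0, 1.4], 0],
    [[0, 0, 1], 0],
    [[0, 0, 0.6], 0],
    [[0, 0, 0], 0],
    [[0, 0, 0], 0],
  ],
)

```text
clock: 37.05
tool_pos: [615.1, -232.9, 30.2]
tool_rot: [180.0, -0.1, -7.9]
wrist_force: [0.2, -0.5, -0.3]
grip_width: 0.525
grip_force: 62.2
```

Request:
move_arm(
  plan=[
    [[0, 0, 0.1], 0],
    [[0, 0, 0], 0],
    [[0, 0, 0], 0],
    [[0, 0, 0], 0],
  ],
  grip=6.5,
)

```text
clock: 37.38
tool_pos: [614.9, -233.5, 29.1]
tool_rot: [180.0, -0.0, -8.0]
wrist_force: [0.2, 0.0, 0.2]
grip_width: 0.763
grip_force: 0.0
```

Request:
move_arm(
  plan=[
    [[0, 0, -0.5], 0],
    [[0, 0, -1.5], 0],
    [[0, 0, -2.5], 0],
    [[0, 0, -2.5], 0],
    [[0, 0, -2.5], 0],
    [[0, 0, -1.5], 0],
    [[0, 0, -1], 0],
    [[0, 0, 0], 0],
    [[0, 0, 0], 0],
  ],
  grip=6.0,
)

```text
clock: 38.13
tool_pos: [614.6, -233.4, 148.9]
tool_rot: [180.0, -0.0, -8.0]
wrist_force: [-0.9, -0.3, -0.2]
grip_width: 0.701
grip_force: 0.0
```

```bash
python3 -c "
from h import *
go(581,316,150,4.5)"
```

```text
shift cm after turn [  0.96 -55.03  -0.11] dist 55.04 turn rad -0.218 now [ 614.6 -233.4  148.9] [ 1.7999e+02 -2.0000e-02 -7.9800e+00] t 38.1333
```

Request:
move_arm(
  plan=[
    [[0, 0, 0], -0.109],
    [[0, 0, 0], -0.109],
    [[0, -1, 0], 0],
    [[0, -2.2, 0], 0],
    [[0.1, -3.5, 0], 0],
    [[0.1, -3.9, 0], 0],
    [[0.1, -3.9, 0], 0],
    [[0.1, -3.9, 0], 0],
    [[0.1, -3.9, 0], 0],
    [[0.1, -3.9, 0], 0],
    [[0.1, -3.9, 0], 0],
    [[0.1, -3.9, 0], 0],
    [[0.1, -3.9, 0], 0],
    [[0.1, -3.9, 0], 0],
    [[0, -3.9, 0], 0],
    [[0, -3.6, 0], 0],
    [[0, -2.8, 0], 0],
    [[0, -1.9, 0], 0],
    [[0, -1, 0], 0],
    [[0, 0, 0], 0],
  ],
)

```text
clock: 39.8
tool_pos: [579.9, 317.9, 147.4]
tool_rot: [-180.0, 0.1, 4.6]
wrist_force: [-0.2, -0.3, 0.2]
grip_width: 0.705
grip_force: 0.0
```

Request:
move_arm(
  plan=[
    [[0, 0, 1], 0],
    [[0, 0, 2], 0],
    [[0, 0, 2], 0],
    [[0, 0, 1], 0],
    [[0, 0, 0], 0],
    [[0, 0, 0], 0],
    [[0, 0, 0], 0],
  ],
)

```text
clock: 40.38
tool_pos: [582.2, 315.2, 89.6]
tool_rot: [-180.0, -0.1, 4.4]
wrist_force: [0.4, -0.2, -0.0]
grip_width: 0.702
grip_force: 0.0
```

```bash
python3 tins.py; python3 -c "
from h import *
go(581,315.5,28,4.5)"
```

```text
top blade [([190.0, -374.0, 10.0], 0.87), ([533.0, -54.0, 12.0], 0.65)]
top tin1 [([595.0, -332.0, 31.0], 0.78), ([625.0, -237.0, 35.0], 0.63), ([501.0, 310.0, 37.0], 0.57), ([579.0, 322.0, 35.0], 0.41)]
side blade [([534.0, -54.0, 13.0], 0.81), ([166.0, 302.0, 12.0], 0.81), ([192.0, -373.0, 15.0], 0.71)]
side tin1 [([584.0, 317.0, 34.0], 0.84), ([502.0, 312.0, 34.0], 0.65), ([602.0, -329.0, 36.0], 0.65), ([617.0, -236.0, 35.0], 0.62)]
shift cm after turn [-0.07  0.03  6.16] dist 6.16 turn rad 0.0 now [581.7 315.9  89.6] [-1.7998e+02 -8.0000e-02  4.5200e+00] t 40.6833
```

Request:
move_arm(
  plan=[
    [[0, 0, 1], 0],
    [[0, 0, 1.5], 0],
    [[0, 0, 1.5], 0],
    [[0, 0, 1.2], 0],
    [[0, 0, 0.6], 0],
    [[0, 0, 0.3], 0],
    [[0, 0, 0], 0],
    [[0, 0, 0], 0],
  ],
)

```text
clock: 41.35
tool_pos: [581.7, 315.9, 28.0]
tool_rot: [-180.0, -0.0, 4.5]
wrist_force: [0.1, -0.3, 0.5]
grip_width: 0.701
grip_force: 0.0
```

Request:
move_arm(
  plan=[
    [[0, 0, 0], 0],
    [[0, 0, 0], 0],
    [[0, 0, 0], 0],
    [[0, 0, 0], 0],
    [[0, 0, 0], 0],
  ],
  grip=3.5,
)

```text
clock: 41.77
tool_pos: [582.3, 316.1, 29.0]
tool_rot: [-180.0, -0.1, 4.5]
wrist_force: [-0.0, 0.3, 5.4]
grip_width: 0.523
grip_force: 63.9
```

Request:
move_arm(
  plan=[
    [[0, 0, -0.5], 0],
    [[0, 0, -1], 0],
    [[0, 0, -2], 0],
    [[0, 0, -2], 0],
    [[0, 0, -2], 0],
    [[0, 0, -2], 0],
    [[0, 0, -1.5], 0],
    [[0, 0, -1], 0],
    [[0, 0, 0], 0],
  ],
)

```text
clock: 42.52
tool_pos: [582.5, 316.2, 150.5]
tool_rot: [-179.9, -0.2, 4.5]
wrist_force: [0.8, -0.0, -1.3]
grip_width: 0.525
grip_force: 63.2
```

```bash
python3 -c "
from h import *
go(521.8,-320,150,-8)"
```

```text
shift cm after turn [2.840e+00 6.384e+01 5.000e-02] dist 63.91 turn rad 0.218 now [582.5 316.2 150.5] [-179.93   -0.25    4.52] t 42.5167
```

Request:
move_arm(
  plan=[
    [[0, 0, 0], 0.109],
    [[0.1, 1, 0], 0.109],
    [[0.1, 2.2, 0], 0],
    [[0.15, 3.5, 0], 0],
    [[0.15, 3.95, 0], 0],
    [[0.15, 3.95, 0], 0],
    [[0.15, 3.95, 0], 0],
    [[0.15, 3.95, 0], 0],
    [[0.15, 3.95, 0], 0],
    [[0.15, 3.95, 0], 0],
    [[0.15, 3.95, 0], 0],
    [[0.15, 3.95, 0], 0],
    [[0.15, 3.95, 0], 0],
    [[0.15, 3.95, 0], 0],
    [[0.15, 3.95, 0], 0],
    [[0.15, 3.95, 0], 0],
    [[0.15, 3.7, 0], 0],
    [[0.15, 3, 0], 0],
    [[0.15, 2, 0], 0],
    [[0.1, 1, 0], 0],
  ],
)

```text
clock: 44.18
tool_pos: [519.5, -322.7, 146.4]
tool_rot: [180.0, 0.1, -8.1]
wrist_force: [-0.5, -1.7, -1.5]
grip_width: 0.519
grip_force: 63.2
```

Request:
move_arm(
  plan=[
    [[0, 0, 0], 0],
    [[0, 0, 0], 0],
    [[0, 0, 0], 0],
  ],
)

```text
clock: 44.43
tool_pos: [520.4, -317.9, 147.3]
tool_rot: [-179.9, 0.1, -7.9]
wrist_force: [0.5, 0.1, -2.1]
grip_width: 0.518
grip_force: 63.2
```

```bash
python3 -c "
from h import *
go(521.8,-320,30,-8)"
```

```text
shift cm after turn [ 0.16  0.19 11.73] dist 11.73 turn rad 0.001 now [ 520.4 -317.9  147.3] [-1.799e+02  7.000e-02 -7.920e+00] t 44.4333
```

Request:
move_arm(
  plan=[
    [[0, 0.1, 1], 0],
    [[0, 0, 2], 0],
    [[0, 0, 2], 0],
    [[0, 0, 2], 0],
    [[0, 0, 1.8], 0],
    [[0, 0, 1.4], 0],
    [[0, 0, 1], 0],
    [[0, 0, 0.6], 0],
    [[0, 0, 0], 0],
    [[0, 0, 0], 0],
  ],
)

```text
clock: 45.27
tool_pos: [521.0, -320.5, 30.1]
tool_rot: [180.0, -0.0, -7.9]
wrist_force: [0.4, -0.9, -1.9]
grip_width: 0.521
grip_force: 63.2
```

Request:
move_arm(
  plan=[
    [[0, 0, 0.1], 0],
    [[0, 0, 0], 0],
    [[0, 0, 0], 0],
    [[0, 0, 0], 0],
  ],
  grip=6.5,
)

```text
clock: 45.6
tool_pos: [520.7, -321.0, 29.1]
tool_rot: [180.0, -0.0, -8.0]
wrist_force: [0.2, -0.5, -0.5]
grip_width: 0.764
grip_force: 0.0
```

Request:
move_arm(
  plan=[
    [[0, 0, -0.5], 0],
    [[0, 0, -1.5], 0],
    [[0, 0, -2.5], 0],
    [[0, 0, -2.5], 0],
    [[0, 0, -2.5], 0],
    [[0, 0, -1.5], 0],
    [[0, 0, -1], 0],
    [[0, 0, 0], 0],
    [[0, 0, 0], 0],
  ],
  grip=6.0,
)

```text
clock: 46.35
tool_pos: [520.4, -320.8, 148.9]
tool_rot: [180.0, -0.0, -8.0]
wrist_force: [0.4, 0.8, 0.3]
grip_width: 0.698
grip_force: 0.0
```

```bash
python3 -c "
from h import *
go(502,306,150,5)"
```

```text
shift cm after turn [  3.63 -62.61  -0.11] dist 62.71 turn rad -0.227 now [ 520.4 -320.8  148.9] [ 1.7998e+02 -2.0000e-02 -7.9800e+00] t 46.35
```

Request:
move_arm(
  plan=[
    [[0, 0, 0], -0.114],
    [[0.1, -1, 0], -0.113],
    [[0.2, -2.2, 0], 0],
    [[0.2, -3.5, 0], 0],
    [[0.2, -3.9, 0], 0],
    [[0.2, -3.9, 0], 0],
    [[0.2, -3.9, 0], 0],
    [[0.2, -3.9, 0], 0],
    [[0.2, -3.9, 0], 0],
    [[0.2, -3.9, 0], 0],
    [[0.2, -3.9, 0], 0],
    [[0.2, -3.9, 0], 0],
    [[0.2, -3.9, 0], 0],
    [[0.2, -3.9, 0], 0],
    [[0.2, -3.9, 0], 0],
    [[0.2, -3.9, 0], 0],
    [[0.2, -3.6, 0], 0],
    [[0.2, -2.9, 0], 0],
    [[0.2, -1.9, 0], 0],
    [[0.2, -1, 0], 0],
  ],
)

```text
clock: 48.02
tool_pos: [501.9, 311.2, 146.7]
tool_rot: [180.0, 0.2, 5.2]
wrist_force: [-0.2, 0.1, 0.1]
grip_width: 0.7
grip_force: 0.0
```

Request:
move_arm(
  plan=[
    [[0, 0, 1], 0],
    [[0, 0, 2], 0],
    [[0, 0, 2], 0],
    [[0, 0, 1], 0],
    [[0, 0, 0], 0],
    [[0, 0, 0], 0],
    [[0, 0, 0], 0],
  ],
)

```text
clock: 48.6
tool_pos: [504.1, 308.4, 89.3]
tool_rot: [-180.0, -0.1, 5.0]
wrist_force: [-0.2, 0.3, 0.5]
grip_width: 0.702
grip_force: 0.0
```

```bash
python3 tins.py; python3 -c "
from h import *
go(502,307,28,5)"
```

```text
top blade [([189.0, -377.0, 6.0], 0.85), ([531.0, -55.0, 13.0], 0.73), ([538.0, 9.0, -0.0], 0.69)]
top tin1 [([624.0, -239.0, 37.0], 0.87), ([518.0, -320.0, 35.0], 0.79), ([597.0, -331.0, 33.0], 0.64), ([503.0, 308.0, 38.0], 0.52)]
side blade [([530.0, -54.0, 13.0], 0.92), ([191.0, -372.0, 12.0], 0.75), ([169.0, 302.0, 13.0], 0.69)]
side tin1 [([501.0, 312.0, 32.0], 0.91), ([616.0, -234.0, 36.0], 0.86), ([601.0, -329.0, 35.0], 0.76), ([521.0, -319.0, 34.0], 0.56), ([644.0, 265.0, 70.0], 0.49)]
shift cm after turn [-0.19  0.19  6.15] dist 6.15 turn rad 0.001 now [503.7 309.1  89.5] [-1.7998e+02 -7.0000e-02  5.0300e+00] t 48.9
```

Request:
move_arm(
  plan=[
    [[-0.1, 0.1, 1], 0],
    [[0, 0, 1.5], 0],
    [[0, 0, 1.5], 0],
    [[0, 0, 1.2], 0],
    [[0, 0, 0.6], 0],
    [[0, 0, 0.3], 0],
    [[0, 0, 0], 0],
    [[0, 0, 0], 0],
  ],
)

```text
clock: 49.57
tool_pos: [502.7, 307.9, 28.0]
tool_rot: [-180.0, -0.0, 5.0]
wrist_force: [-0.1, -0.0, 0.3]
grip_width: 0.703
grip_force: 0.0
```

Request:
move_arm(
  plan=[
    [[0, 0, 0], 0],
    [[0, 0, 0], 0],
    [[0, 0, 0], 0],
    [[0, 0, 0], 0],
    [[0, 0, 0], 0],
  ],
  grip=3.5,
)

```text
clock: 49.98
tool_pos: [503.4, 308.3, 28.9]
tool_rot: [-180.0, -0.1, 5.0]
wrist_force: [0.9, 0.5, 6.6]
grip_width: 0.525
grip_force: 62.9
```

Request:
move_arm(
  plan=[
    [[0, 0, -0.5], 0],
    [[0, 0, -1], 0],
    [[0, 0, -2], 0],
    [[0, 0, -2], 0],
    [[0, 0, -2], 0],
    [[0, 0, -2], 0],
    [[0, 0, -1.5], 0],
    [[0, 0, -1], 0],
    [[0, 0, 0], 0],
  ],
)

```text
clock: 50.73
tool_pos: [503.7, 308.4, 150.4]
tool_rot: [-179.9, -0.3, 5.0]
wrist_force: [0.3, -0.2, -1.6]
grip_width: 0.525
grip_force: 62.3
```

```bash
python3 -c "
from h import *
go(535.7,-221,150,-8)"
```

```text
shift cm after turn [1.054e+01 5.198e+01 4.000e-02] dist 53.04 turn rad 0.227 now [503.7 308.4 150.4] [-179.92   -0.25    5.03] t 50.7333
```

Request:
move_arm(
  plan=[
    [[0, 0, 0], 0.114],
    [[0, 0, 0], 0.113],
    [[0.2, 1, 0], 0],
    [[0.45, 2.2, 0], 0],
    [[0.7, 3.4, 0], 0],
    [[0.75, 3.7, 0], 0],
    [[0.75, 3.7, 0], 0],
    [[0.75, 3.7, 0], 0],
    [[0.75, 3.7, 0], 0],
    [[0.75, 3.7, 0], 0],
    [[0.75, 3.7, 0], 0],
    [[0.75, 3.7, 0], 0],
    [[0.75, 3.7, 0], 0],
    [[0.75, 3.7, 0], 0],
    [[0.75, 3.7, 0], 0],
    [[0.6, 3.4, 0], 0],
    [[0.5, 2.6, 0], 0],
    [[0.4, 1.6, 0], 0],
    [[0.2, 0.8, 0], 0],
    [[0, 0, 0], 0],
  ],
)

```text
clock: 52.4
tool_pos: [534.5, -223.1, 147.1]
tool_rot: [-180.0, 0.0, -8.0]
wrist_force: [-0.1, 0.2, -0.5]
grip_width: 0.523
grip_force: 62.3
```

Request:
move_arm(
  plan=[
    [[0, 0, 0], 0],
    [[0, 0, 0], 0],
  ],
)

```text
clock: 52.57
tool_pos: [534.4, -220.0, 147.6]
tool_rot: [-179.9, 0.1, -7.9]
wrist_force: [-0.2, -0.1, -1.2]
grip_width: 0.523
grip_force: 62.3
```

```bash
python3 -c "
from h import *
go(535.7,-221,30,-8)"
```

```text
shift cm after turn [ 0.14  0.08 11.76] dist 11.76 turn rad 0.002 now [ 534.4 -220.   147.6] [-1.7993e+02  6.0000e-02 -7.8700e+00] t 52.5667
```

Request:
move_arm(
  plan=[
    [[0, 0, 1], 0],
    [[0, 0, 2], 0],
    [[0, 0, 2], 0],
    [[0, 0, 2], 0],
    [[0, 0, 1.8], 0],
    [[0, 0, 1.4], 0],
    [[0, 0, 1], 0],
    [[0, 0, 0.6], 0],
    [[0, 0, 0], 0],
    [[0, 0, 0], 0],
  ],
)

```text
clock: 53.4
tool_pos: [535.2, -221.3, 30.1]
tool_rot: [180.0, -0.0, -7.9]
wrist_force: [0.2, 0.2, 0.2]
grip_width: 0.52
grip_force: 62.3
```

Request:
move_arm(
  plan=[
    [[0, 0, 0.1], 0],
    [[0, 0, 0], 0],
    [[0, 0, 0], 0],
    [[0, 0, 0], 0],
  ],
  grip=6.5,
)

```text
clock: 53.73
tool_pos: [534.9, -221.9, 29.0]
tool_rot: [180.0, -0.0, -8.0]
wrist_force: [-0.4, -0.7, -0.4]
grip_width: 0.76
grip_force: 0.0
```

Request:
move_arm(
  plan=[
    [[0, 0, -0.5], 0],
    [[0, 0, -1.5], 0],
    [[0, 0, -2.5], 0],
    [[0, 0, -2.5], 0],
    [[0, 0, -2.5], 0],
    [[0, 0, -1.5], 0],
    [[0, 0, -1], 0],
    [[0, 0, 0], 0],
    [[0, 0, 0], 0],
  ],
  grip=1.0,
)

```text
clock: 54.48
tool_pos: [534.6, -221.7, 148.8]
tool_rot: [180.0, -0.0, -8.0]
wrist_force: [0.1, 1.2, -2.0]
grip_width: 0.498
grip_force: 60.7
```

```bash
python3 tins.py; python3 -c "
from h import *
print([(np.round(d['point']).tolist(),round(d['conf'],2)) for d in spotter.mark_of('flap_top','side')][:3],[(np.round(d['point']).tolist(),round(d['conf'],2)) for d in spotter.mark_of('flap_top','top')][:3])
go(400,-252,150,-8)"
```

```text
top blade [([166.0, 302.0, 8.0], 0.82), ([533.0, -55.0, 13.0], 0.76), ([190.0, -374.0, 6.0], 0.66), ([579.0, -523.0, 3.0], 0.63), ([439.0, 499.0, -4.0], 0.38)]
top tin1 [([620.0, -237.0, 35.0], 0.63), ([536.0, -222.0, 142.0], 0.45)]
side blade [([192.0, -373.0, 14.0], 0.83), ([169.0, 301.0, 16.0], 0.77), ([531.0, -52.0, 13.0], 0.69), ([553.0, 260.0, -2.0], 0.69), ([615.0, -234.0, 37.0], 0.3)]
side tin1 [([535.0, -216.0, 136.0], 0.94), ([614.0, -231.0, 34.0], 0.62), ([521.0, -319.0, 30.0], 0.57)]
[([442.0, -257.0, 63.0], 0.58), ([578.0, -522.0, -3.0], 0.28), ([341.0, 108.0, 0.0], 0.19)] [([445.0, -260.0, 64.0], 0.95)]
shift cm after turn [-12.9    4.88  -0.19] dist 13.79 turn rad 0.0 now [ 534.5 -221.6  148.1] [-1.7998e+02  7.0000e-02 -7.9700e+00] t 54.8833
```

I closed too early, so the tin came back up with the gripper. I'll set it down again, feeling for the floor.

Request:
move_arm(
  plan=[
    [[0, 0, 1], 0],
    [[0, 0, 2], 0],
    [[0, 0, 2], 0],
    [[0, 0, 1.8], 0],
    [[0, 0, 1.3], 0],
    [[0, 0, 0.7], 0],
    [[0, 0, 0.3], 0],
    [[0, 0, 0], 0],
    [[0, 0, 0], 0],
    [[0, 0, 0], 0],
  ],
)

```text
clock: 55.72
tool_pos: [535.5, -222.2, 58.7]
tool_rot: [180.0, -0.1, -8.0]
wrist_force: [0.2, 0.3, -1.0]
grip_width: 0.488
grip_force: 60.8
```

```bash
python3 -c "
from h import *
for i in range(2):
  read_camera('side')
  print([(np.round(d['point']).tolist(),round(d['conf'],2)) for d in spotter.mark_of('tin1','side')])
print(ctrl.observe()['tool_pos'],ctrl.observe()['wrist_force'])
"
```

```text
[([615.0, -233.0, 37.0], 0.66), ([520.0, -320.0, 33.0], 0.58), ([537.0, -220.0, 47.0], 0.55)]
[([617.0, -230.0, 36.0], 0.7), ([537.0, -220.0, 52.0], 0.61), ([521.0, -318.0, 36.0], 0.6), ([439.0, 504.0, -0.0], 0.41), ([601.0, -334.0, 34.0], 0.37), ([632.0, -68.0, 5.0], 0.24)]
[ 535.14668336 -222.01397609   58.50973765] [-0.09457481  1.08975328 -0.4682001 ]
```

Tin centre is about 49, so it needs to go down about 14 mm.

Request:
move_arm(
  plan=[
    [[0, 0, 0.3], 0],
    [[0, 0, 0.3], 0],
    [[0, 0, 0.2], 0],
    [[0, 0, 0], 0],
    [[0, 0, 0], 0],
  ],
)

```text
clock: 56.33
tool_pos: [534.5, -221.7, 49.4]
tool_rot: [-180.0, 0.0, -8.0]
wrist_force: [0.8, -0.0, -1.6]
grip_width: 0.498
grip_force: 60.8
```

Request:
move_arm(
  plan=[
    [[0, 0, 0.2], 0],
    [[0, 0, 0.1], 0],
    [[0, 0, 0], 0],
    [[0, 0, 0], 0],
  ],
)

```text
clock: 56.67
tool_pos: [534.7, -221.8, 46.7]
tool_rot: [180.0, 0.0, -8.0]
wrist_force: [-1.0, 0.3, -0.4]
grip_width: 0.492
grip_force: 60.8
```

Request:
move_arm(
  plan=[
    [[0, 0, 0.15], 0],
    [[0, 0, 0.15], 0],
    [[0, 0, 0], 0],
    [[0, 0, 0], 0],
  ],
)

```text
clock: 57.0
tool_pos: [534.6, -221.8, 43.7]
tool_rot: [-180.0, 0.0, -8.0]
wrist_force: [0.4, -0.2, -1.4]
grip_width: 0.493
grip_force: 60.8
```

Request:
move_arm(
  plan=[
    [[0, 0, 0.2], 0],
    [[0, 0, 0.1], 0],
    [[0, 0, 0], 0],
    [[0, 0, 0], 0],
  ],
)

```text
clock: 57.33
tool_pos: [535.3, -222.2, 42.4]
tool_rot: [180.0, -0.1, -8.0]
wrist_force: [-1.8, 1.1, 8.8]
grip_width: 0.491
grip_force: 63.5
```

```bash
python3 -c "
from h import *
for i in range(2):
  read_camera('side')
  print([(np.round(d['point']).tolist(),round(d['conf'],2)) for d in spotter.mark_of('tin1','side')])
print(ctrl.observe()['tool_pos'],ctrl.observe()['wrist_force'])
"
```

```text
[([523.0, -319.0, 32.0], 0.67), ([534.0, -216.0, 32.0], 0.57), ([613.0, -233.0, 36.0], 0.46), ([344.0, 108.0, -1.0], 0.42), ([601.0, -334.0, 32.0], 0.4)]
[([537.0, -220.0, 34.0], 0.8), ([612.0, -231.0, 34.0], 0.77), ([712.0, 280.0, 249.0], 0.73), ([601.0, -330.0, 33.0], 0.61), ([521.0, -318.0, 34.0], 0.6)]
[ 535.29614995 -222.17045649   42.43318704] [-2.50902452  0.81160132  8.72263769]
```

The tin is on the floor. Open, lift clear, and only close up high.

Request:
move_arm(
  plan=[
    [[0, 0, 0], 0],
    [[0, 0, 0], 0],
    [[0, 0, 0], 0],
    [[0, 0, 0], 0],
    [[0, 0, -1], 0],
    [[0, 0, -2], 0],
    [[0, 0, -2.5], 0],
    [[0, 0, -2.5], 0],
    [[0, 0, -1.5], 0],
    [[0, 0, -1], 0],
    [[0, 0, 0], 0],
    [[0, 0, 0], 0],
  ],
  grip=6.5,
)

```text
clock: 58.53
tool_pos: [534.7, -221.7, 146.0]
tool_rot: [180.0, -0.0, -8.0]
wrist_force: [-0.3, -0.1, -1.0]
grip_width: 0.762
grip_force: 0.0
```

```bash
python3 tins.py; python3 -c "
from h import *
go(400,-252.5,150,-8)"
```

```text
top blade [([534.0, -55.0, 12.0], 0.85), ([168.0, 299.0, 11.0], 0.82), ([188.0, -370.0, 6.0], 0.62)]
top tin1 [([621.0, -237.0, 35.0], 0.69), ([339.0, 110.0, -2.0], 0.58), ([520.0, -315.0, 35.0], 0.47), ([537.0, -221.0, 39.0], 0.39), ([571.0, -278.0, 0.0], 0.32)]
side blade [([531.0, -53.0, 11.0], 0.89), ([168.0, 305.0, 12.0], 0.79)]
side tin1 [([616.0, -235.0, 36.0], 0.79), ([534.0, -218.0, 31.0], 0.69)]
shift cm after turn [-12.86   4.94  -0.53] dist 13.78 turn rad 0.0 now [ 534.2 -221.5  144.7] [-1.7996e+02  1.2000e-01 -7.9800e+00] t 58.8333
```

Request:
move_arm(
  plan=[
    [[-1, 0.3, 0], 0],
    [[-2, 0.7, 0], 0],
    [[-2.5, 1, 0], 0],
    [[-2.5, 1, 0], 0],
    [[-2.4, 1, 0], 0],
    [[-1.6, 0.6, 0], 0],
    [[-0.9, 0.3, 0], 0],
    [[0, 0, 0], 0],
    [[0, 0, 1], 0],
    [[0, 0, 2], 0],
    [[0, 0, 2.5], 0],
    [[0, 0, 2], 0],
    [[0, 0, 1.4], 0],
    [[0, 0, 0.6], 0],
    [[0, 0, 0], 0],
    [[0, 0, 0], 0],
  ],
  grip=0.3,
)

```text
clock: 60.17
tool_pos: [401.0, -252.6, 51.0]
tool_rot: [180.0, -0.0, -8.0]
wrist_force: [-0.1, -0.7, 0.3]
grip_width: 0.038
grip_force: 0.0
```

```bash
python3 -c "
from h import *
im=snap('side','s14.png')
print([(np.round(d['point']).tolist(),round(d['conf'],2)) for d in spotter.mark_of('flap_top','side')][:3])
go(456,-260,50,-8)"
```

```text
[([440.0, -260.0, 66.0], 0.5), ([725.0, 12.0, -2.0], 0.21)]
shift cm after turn [ 5.52 -0.07  0.17] dist 5.52 turn rad 0.001 now [ 401.3 -253.    51.7] [ 1.7993e+02 -1.1000e-01 -7.9600e+00] t 60.2667
```

Request:
move_arm(
  plan=[
    [[0.6, 0, 0], 0],
    [[0.8, 0, 0], 0],
    [[0.8, 0, 0], 0],
    [[0.8, 0, 0], 0],
    [[0.8, 0, 0], 0],
    [[0.6, 0, 0], 0],
    [[0.4, 0, 0], 0],
    [[0, 0, 0], 0],
  ],
)

```text
clock: 60.93
tool_pos: [444.6, -259.0, 54.9]
tool_rot: [179.9, 0.4, -7.8]
wrist_force: [-16.5, 2.8, 38.2]
grip_width: 0.038
grip_force: 20.7
```

Request:
move_arm(
  plan=[
    [[0.3, 0, 0], 0],
    [[0.3, 0, 0], 0],
    [[0.3, 0, 0], 0],
    [[0.2, 0, 0], 0],
    [[0, 0, 0], 0],
    [[0, 0, 0], 0],
  ],
)

```text
clock: 61.43
tool_pos: [453.9, -260.5, 57.5]
tool_rot: [179.8, 0.5, -7.8]
wrist_force: [-23.5, 5.0, 54.9]
grip_width: 0.035
grip_force: 29.2
```

```bash
python3 -c "
from h import *
for c in('side','top'):
  im=read_camera(c)
  print([(np.round(d['point']).tolist(),round(d['conf'],2)) for d in spotter.mark_of('flap_top',c)][:3])
go(458,-260,50,-8)"
```

```text
[([459.0, -263.0, 72.0], 0.56)]
[([598.0, -333.0, 34.0], 0.52)]
shift cm after turn [ 0.4  -0.11  0.75] dist 0.85 turn rad 0.004 now [ 453.9 -260.6   57.5] [179.85   0.46  -7.8 ] t 61.6333
```

The finger is catching on the flap and being pushed up: 55 N vertical. I'll back off and push with only the fingertip, higher up.

Request:
move_arm(
  plan=[
    [[-0.4, 0, -0.6], 0],
    [[-0.8, 0, 0], 0],
    [[-1, 0, 0], 0],
    [[-1, 0, -0.5], 0],
    [[0, 0, -0.4], 0],
    [[0, 0, 0], 0],
    [[0, 0, 0], 0],
  ],
)

```text
clock: 62.22
tool_pos: [427.4, -256.5, 65.8]
tool_rot: [180.0, -0.0, -8.0]
wrist_force: [-0.4, -0.2, -0.3]
grip_width: 0.037
grip_force: 0.0
```

```bash
python3 -c "
from h import *
for c in('side','top'):
  im=read_camera(c)
  print([(np.round(d['point']).tolist(),round(d['conf'],2)) for d in spotter.mark_of('flap_top',c)][:3])
go(458,-260,66,-8); print(ctrl.observe()['wrist_force'])"
```

```text
[([457.0, -259.0, 73.0], 0.89), ([614.0, 551.0, 5.0], 0.59)]
[([460.0, -259.0, 76.0], 0.61)]
shift cm after turn [ 3.1  -0.06 -0.05] dist 3.1 turn rad 0.001 now [ 427.2 -256.2   65.5] [-1.7999e+02  1.0000e-02 -7.9700e+00] t 62.4167
[-0.44074778 -0.9206054   1.08837693]
```

Request:
move_arm(
  plan=[
    [[0.5, 0, 0.5], 0],
    [[0.6, 0, 0], 0],
    [[0.5, 0, 0], 0],
    [[0.3, 0, 0], 0],
    [[0, 0, 0], 0],
  ],
)

```text
clock: 62.83
tool_pos: [447.0, -259.2, 60.7]
tool_rot: [180.0, -0.0, -7.9]
wrist_force: [-0.4, -0.0, 0.5]
grip_width: 0.036
grip_force: 0.0
```

Request:
move_arm(
  plan=[
    [[0.3, 0, 0], 0],
    [[0.2, 0, 0], 0],
    [[0.2, 0, 0], 0],
    [[0, 0, 0], 0],
  ],
)

```text
clock: 63.17
tool_pos: [453.2, -260.0, 60.9]
tool_rot: [180.0, -0.0, -8.0]
wrist_force: [0.4, 1.0, 0.5]
grip_width: 0.032
grip_force: 0.0
```

Request:
move_arm(
  plan=[
    [[0.2, 0, 0], 0],
    [[0.2, 0, 0], 0],
    [[0.2, 0, 0], 0],
    [[0, 0, 0], 0],
  ],
)

```text
clock: 63.5
tool_pos: [459.1, -260.9, 60.9]
tool_rot: [180.0, -0.0, -8.0]
wrist_force: [0.6, 0.8, 0.6]
grip_width: 0.037
grip_force: 0.0
```

```bash
python3 -c "
from h import *
for c in('side','top'):
  im=read_camera(c)
  print([(np.round(d['point']).tolist(),round(d['conf'],2)) for d in spotter.mark_of('flap_top',c)][:3])
go(458,-260,60,-8); print(ctrl.observe()['wrist_force'])"
```

```text
[([603.0, -332.0, 36.0], 0.73), ([710.0, 282.0, 250.0], 0.64), ([460.0, -263.0, 71.0], 0.59)]
[]
shift cm after turn [-0.06 -0.05  0.08] dist 0.1 turn rad 0.0 now [ 458.5 -260.5   60.8] [-1.80e+02  1.00e-02 -7.98e+00] t 63.7
[-0.27709318 -0.18528568 -0.18034378]
```

At TCP height 61 the finger passes over the flap with no contact, so the shut fingertips stand about 14 mm above the TCP. Earlier it was pressing down on the flap's top edge. I'll back off, go lower and push again.

Request:
move_arm(
  plan=[
    [[-0.8, 0, -0.3], 0],
    [[-1.2, 0, 0], 0],
    [[-1.2, 0, 0], 0],
    [[-0.8, 0, 0], 0],
    [[0, 0, 0.8], 0],
    [[0, 0, 1], 0],
    [[0, 0, 0.8], 0],
    [[0, 0, 0], 0],
    [[0, 0, 0], 0],
  ],
)

```text
clock: 64.45
tool_pos: [418.7, -254.8, 37.1]
tool_rot: [-180.0, 0.1, -8.0]
wrist_force: [-0.2, -0.3, -0.2]
grip_width: 0.034
grip_force: 0.0
```

Request:
move_arm(
  plan=[
    [[0.4, 0, 0], 0],
    [[0.7, 0, 0], 0],
    [[0.6, 0, 0], 0],
    [[0.3, 0, 0], 0],
    [[0.3, 0, 0], 0],
    [[0.2, 0, 0], 0],
    [[0, 0, 0], 0],
  ],
)

```text
clock: 65.03
tool_pos: [444.4, -258.7, 37.8]
tool_rot: [180.0, -0.0, -8.0]
wrist_force: [0.5, 0.1, -0.0]
grip_width: 0.031
grip_force: 0.0
```

Request:
move_arm(
  plan=[
    [[0.3, 0, 0], 0],
    [[0.3, 0, 0], 0],
    [[0.2, 0, 0], 0],
    [[0.2, 0, 0], 0],
    [[0, 0, 0], 0],
    [[0, 0, 0], 0],
  ],
)

```text
clock: 65.53
tool_pos: [447.1, -258.6, 37.6]
tool_rot: [-179.9, 0.7, -7.8]
wrist_force: [-14.3, -0.8, 11.0]
grip_width: 0.037
grip_force: 7.1
```

Request:
move_arm(
  plan=[
    [[0.2, 0, 0], 0],
    [[0.2, 0, 0], 0],
    [[0.2, 0, 0], 0],
    [[0, 0, 0], 0],
    [[0, 0, 0], 0],
  ],
)

```text
clock: 65.95
tool_pos: [458.6, -260.2, 37.8]
tool_rot: [-179.9, 0.1, -8.0]
wrist_force: [-1.7, 1.4, 0.2]
grip_width: 0.038
grip_force: 0.7
```

```bash
python3 -c "
from h import *
for c in('side',):
  im=read_camera(c)
  print([(np.round(d['point']).tolist(),round(d['conf'],2)) for d in spotter.mark_of('flap_top',c)][:3])
go(458,-260,37,-8); print(ctrl.observe()['wrist_force'])"
```

```text
[([469.0, -265.0, 74.0], 0.6), ([530.0, -52.0, 16.0], 0.2)]
shift cm after turn [-0.14 -0.03  0.07] dist 0.16 turn rad 0.0 now [ 459.4 -260.4   37.7] [-1.7997e+02  3.0000e-02 -7.9900e+00] t 66.05
[-1.5985362   1.72891188  1.06802984]
```

The resistance rose and then dropped to nothing, and the flap top is now at x = 469, so it has snapped shut. One light confirming press, then retreat.

Request:
move_arm(
  plan=[
    [[0.2, 0, 0], 0],
    [[0, 0, 0], 0],
    [[0, 0, 0], 0],
  ],
)

```text
clock: 66.3
tool_pos: [459.4, -260.4, 37.7]
tool_rot: [-180.0, 0.3, -7.9]
wrist_force: [-6.8, -0.2, 4.5]
grip_width: 0.036
grip_force: 3.5
```

Request:
move_arm(
  plan=[
    [[-0.8, 0, 0], 0],
    [[-1.5, 0, 0], 0],
    [[-1.5, 0, 0], 0],
    [[-1, 0, 0], 0],
    [[0, 0, -1.5], 0],
    [[0, 0, -3], 0],
    [[0, 0, -3], 0],
    [[0, 0, -3], 0],
    [[0, 0, -1.5], 0],
    [[0, 0, 0], 0],
    [[0, 0, 0], 0],
  ],
  grip=5.0,
)

```text
clock: 67.22
tool_pos: [414.8, -254.9, 158.4]
tool_rot: [179.9, -0.2, -8.0]
wrist_force: [0.9, 0.1, 0.0]
grip_width: 0.584
grip_force: 0.0
```

```bash
python3 tins.py; python3 -c "
from h import *
for c in('side','top'):
  im=snap(c,c+'15.png')
  for n in ('flap_top','blade_tip','blade','board'): print(n,[(np.round(d['point']).tolist(),round(d['conf'],2)) for d in spotter.mark_of(n,c)][:4])
rects('blade','top',13)
im=cv2.imread('pics/top15.png'); im2=cv2.imread('pics/side15.png')
a=cv2.resize(im[165:265,290:450],None,fx=5,fy=3); b=cv2.resize(im2[160:290,240:400],None,fx=5,fy=2.3)
cv2.imwrite('pics/c15.png',cv2.convertScaleAbs(np.vstack([a,b]),alpha=1.5))
"
```

```text
top blade [([166.0, 299.0, 10.0], 0.93), ([186.0, -373.0, 8.0], 0.76), ([534.0, -54.0, 13.0], 0.75), ([475.0, -260.0, 75.0], 0.54)]
top tin1 [([598.0, -329.0, 32.0], 0.76), ([519.0, -316.0, 33.0], 0.68), ([537.0, -220.0, 36.0], 0.59), ([621.0, -240.0, 37.0], 0.52), ([539.0, 8.0, -2.0], 0.18)]
side blade [([168.0, 303.0, 15.0], 0.75), ([194.0, -373.0, 13.0], 0.72), ([532.0, -52.0, 12.0], 0.65), ([602.0, -333.0, 35.0], 0.26)]
side tin1 [([601.0, -331.0, 34.0], 0.89), ([535.0, -221.0, 36.0], 0.73), ([616.0, -234.0, 34.0], 0.64), ([523.0, -319.0, 32.0], 0.48)]
flap_top [([470.0, -266.0, 74.0], 0.98), ([436.0, 501.0, 2.0], 0.51), ([553.0, 258.0, -4.0], 0.48)]
blade_tip [([66.0, 391.0, 12.0], 0.83), ([204.0, -241.0, 10.0], 0.72)]
blade [([532.0, -52.0, 14.0], 0.58), ([195.0, -373.0, 12.0], 0.57)]
board [([536.0, 9.0, -0.0], 0.86)]
flap_top [([475.0, -262.0, 74.0], 0.46)]
blade_tip [([63.0, 391.0, 14.0], 0.71), ([634.0, -67.0, 6.0], 0.58)]
blade [([191.0, -375.0, 4.0], 0.79), ([167.0, 301.0, 10.0], 0.79), ([534.0, -52.0, 8.0], 0.66)]
board [([542.0, 12.0, 1.0], 0.66)]
blade top conf 0.9 px [331. 220.] c [532.1 -55.3] size 200.0 33.0 long axis deg 173.6
blade top conf 0.68 px [229. 165.] c [714.6 309.1] size 272.0 130.0 long axis deg 97.7
blade top conf 0.67 px [437. 325.] c [ 186.9 -426. ] size 42.0 179.0 long axis deg 85.3
blade top conf 0.67 px [222. 325.] c [172.9 300.7] size 277.0 46.0 long axis deg 138.5
```

View pics/c15.png

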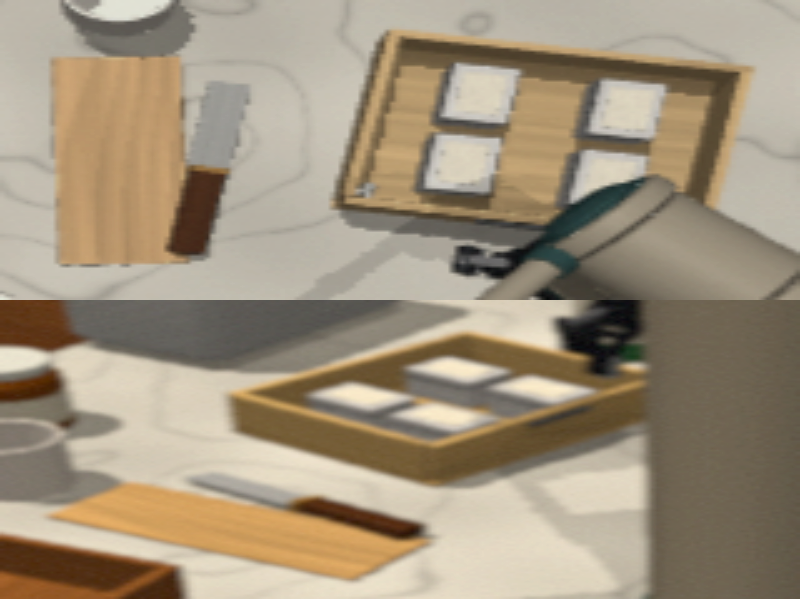

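The flap is flush, four tins stand apart on the bin floor, and the blade lies beside the board (handle (200,210), tip (228,90)) at a yaw of about -7°. Now I'll fetch the blade.

```bash
python3 -c "
from h import *
go(503,-49.5,60,-7)"
```

```text
shift cm after turn [  6.33 -21.42   9.78] dist 24.38 turn rad -0.017 now [ 414.1 -254.4  157.8] [ 1.7999e+02 -1.0000e-02 -7.9800e+00] t 68.0667
```

Request:
move_arm(
  plan=[
    [[0, 0, 0], -0.017],
    [[0.3, -1, 0], 0],
    [[0.6, -2, 0], 0],
    [[0.8, -2.8, 0], 0],
    [[0.8, -2.8, 0], 0],
    [[0.8, -2.8, 0.5], 0],
    [[0.8, -2.8, 1], 0],
    [[0.8, -2.6, 1.5], 0],
    [[0.6, -2, 2], 0],
    [[0.4, -1.5, 2], 0],
    [[0.3, -1, 1.5], 0],
    [[0, 0, 1], 0],
    [[0, 0, 0], 0],
    [[0, 0, 0], 0],
    [[0, 0, 0], 0],
  ],
)

```text
clock: 69.32
tool_pos: [502.1, -51.2, 63.6]
tool_rot: [180.0, -0.1, -7.0]
wrist_force: [0.8, 0.1, -0.2]
grip_width: 0.584
grip_force: 0.0
```

```bash
python3 -c "
from h import *
im=read_camera('side')
for n in ('blade_tip','blade'): print(n,[(np.round(d['point']).tolist(),round(d['conf'],2)) for d in spotter.mark_of(n,'side')][:4])
go(503,-49.5,20,-7)"
```

```text
blade_tip [([203.0, -238.0, 8.0], 0.96), ([635.0, -66.0, 5.0], 0.66), ([66.0, 388.0, 10.0], 0.6), ([475.0, -263.0, 9.0], 0.24)]
blade [([194.0, -373.0, 13.0], 0.74), ([530.0, -54.0, 11.0], 0.71), ([343.0, 106.0, 0.0], 0.68), ([168.0, 305.0, 14.0], 0.61)]
shift cm after turn [ 0.06 -0.19  4.38] dist 4.39 turn rad -0.001 now [502.2 -51.3  63.8] [ 1.7998e+02 -1.2000e-01 -7.0600e+00] t 69.4667
```

Request:
move_arm(
  plan=[
    [[0.1, -0.1, 1], 0],
    [[0, 0, 1.5], 0],
    [[0, 0, 1.2], 0],
    [[0, 0, 0.6], 0],
    [[0, 0, 0.3], 0],
    [[0, 0, 0], 0],
    [[0, 0, 0], 0],
  ],
)

```text
clock: 70.05
tool_pos: [503.0, -49.8, 16.9]
tool_rot: [180.0, -0.0, -7.0]
wrist_force: [0.2, 0.4, -0.5]
grip_width: 0.585
grip_force: 0.0
```

Request:
move_arm(
  plan=[
    [[0, 0, 0.5], 0],
    [[0, 0, 0.5], 0],
    [[0, 0, 0.5], 0],
    [[0, 0, 0.2], 0],
    [[0, 0, 0], 0],
    [[0, 0, 0], 0],
    [[0, 0, 0], 0],
  ],
)

```text
clock: 70.63
tool_pos: [502.8, -49.7, -0.2]
tool_rot: [180.0, -0.0, -7.0]
wrist_force: [0.1, -0.4, -0.4]
grip_width: 0.583
grip_force: 0.0
```

Request:
move_arm(
  plan=[
    [[0, 0, 0], 0],
    [[0, 0, 0], 0],
    [[0, 0, 0], 0],
    [[0, 0, 0], 0],
    [[0, 0, 0], 0],
    [[0, 0, 0], 0],
  ],
  grip=1.0,
)

```text
clock: 71.13
tool_pos: [502.9, -49.8, 0.3]
tool_rot: [180.0, -0.0, -7.0]
wrist_force: [-1.6, -0.7, 5.2]
grip_width: 0.259
grip_force: 57.8
```

Request:
move_arm(
  plan=[
    [[0, 0, -0.5], 0],
    [[0, 0, -1], 0],
    [[0, 0, -1.5], 0],
    [[0, 0, -1.5], 0],
    [[0, 0, -1], 0],
    [[0, 0, -0.5], 0],
    [[0, 0, 0], 0],
    [[0, 0, 0], 0],
  ],
)

```text
clock: 71.8
tool_pos: [502.4, -49.6, 59.6]
tool_rot: [180.0, 0.0, -7.0]
wrist_force: [-0.4, 0.5, -1.6]
grip_width: 0.26
grip_force: 57.6
```

```bash
python3 -c "
from h import *
for c in('side','top'):
  im=read_camera(c)
  for n in ('blade_tip','blade','board'): print(n,[(np.round(d['point']).tolist(),round(d['conf'],2)) for d in spotter.mark_of(n,c)][:4])
go(510,6.7,60,2.5)"
```

```text
blade_tip [([631.0, -67.0, 63.0], 0.84), ([65.0, 391.0, 11.0], 0.82), ([207.0, -238.0, 11.0], 0.75), ([601.0, -330.0, 34.0], 0.5)]
blade [([193.0, -371.0, 14.0], 0.93), ([168.0, 302.0, 17.0], 0.93), ([534.0, -48.0, 70.0], 0.5)]
board [([540.0, 11.0, -2.0], 0.69), ([474.0, -263.0, 5.0], 0.53)]
blade_tip [([62.0, 392.0, 15.0], 0.95), ([206.0, -235.0, 16.0], 0.83), ([632.0, -64.0, 62.0], 0.49), ([625.0, -237.0, 35.0], 0.2)]
blade [([191.0, -377.0, 8.0], 0.71), ([441.0, 500.0, -7.0], 0.23)]
board [([541.0, 11.0, -0.0], 0.67)]
shift cm after turn [ 1.   -5.59 -0.06] dist 5.68 turn rad -0.166 now [502.5 -49.6  59.4] [-1.8e+02  4.0e-02 -7.0e+00] t 72.2
```

Request:
move_arm(
  plan=[
    [[0, 0, 0], -0.083],
    [[0, 0, 0], -0.083],
    [[0.2, -0.8, 0], 0],
    [[0.3, -1.4, 0], 0],
    [[0.2, -1.5, 0], 0],
    [[0.2, -1.2, 0], 0],
    [[0.1, -0.7, 0], 0],
    [[0, 0, 0], 0],
    [[0, 0, 0.8], 0],
    [[0, 0, 1.2], 0],
    [[0, 0, 1.2], 0],
    [[0, 0, 0.8], 0],
    [[0, 0, 0.5], 0],
    [[0, 0, 0], 0],
    [[0, 0, 0], 0],
  ],
)

```text
clock: 73.45
tool_pos: [510.2, 6.4, 14.5]
tool_rot: [180.0, 0.0, 2.5]
wrist_force: [0.9, 1.1, -0.3]
grip_width: 0.261
grip_force: 57.5
```

```bash
python3 -c "
from h import *
for c in('side',):
  im=read_camera(c)
  for n in ('blade_tip','blade','board'): print(n,[(np.round(d['point']).tolist(),round(d['conf'],2)) for d in spotter.mark_of(n,c)][:4])
go(510,6.7,7,2.5)"
```

```text
blade_tip [([206.0, -235.0, 8.0], 0.96), ([66.0, 392.0, 14.0], 0.77), ([641.0, 9.0, 21.0], 0.65)]
blade [([172.0, 303.0, 12.0], 0.87), ([195.0, -373.0, 13.0], 0.77), ([539.0, 6.0, 27.0], 0.74)]
board [([616.0, -234.0, 36.0], 0.73), ([538.0, 7.0, 2.0], 0.63)]
shift cm after turn [-0.08 -0.02  0.83] dist 0.84 turn rad -0.0 now [510.8   6.6  15.3] [ 1.7998e+02 -8.0000e-02  2.5000e+00] t 73.65
```

Request:
move_arm(
  plan=[
    [[0, 0, 0.4], 0],
    [[0, 0, 0.2], 0],
    [[0, 0, 0.15], 0],
    [[0, 0, 0], 0],
    [[0, 0, 0], 0],
  ],
)

```text
clock: 74.07
tool_pos: [510.1, 6.8, 7.1]
tool_rot: [180.0, 0.0, 2.5]
wrist_force: [0.1, 0.3, -0.7]
grip_width: 0.259
grip_force: 57.5
```

Request:
move_arm(
  plan=[
    [[0, 0, 0], 0],
    [[0, 0, 0], 0],
    [[0, 0, 0], 0],
    [[0, 0, 0], 0],
    [[0, 0, 0], 0],
    [[0, 0, -1], 0],
    [[0, 0, -2], 0],
    [[0, 0, -3], 0],
    [[0, 0, -3], 0],
    [[0, 0, -3], 0],
    [[0, 0, -3], 0],
    [[0, 0, -3], 0],
    [[0, 0, -2], 0],
    [[0, 0, -1], 0],
    [[0, 0, 0], 0],
    [[0, 0, 0], 0],
  ],
  grip=5.5,
)

```text
clock: 75.4
tool_pos: [509.8, 6.8, 217.1]
tool_rot: [180.0, 0.0, 2.5]
wrist_force: [0.0, -0.1, -1.0]
grip_width: 0.644
grip_force: 0.0
```

```bash
python3 tins.py; python3 -c "
from h import *
for c in('side','top'):
  im=snap(c,c+'16.png')
  for n in ('flap_top','blade_tip','blade','board','lid_edge','mug','saucers','bowl','wine','spoon'): print(n,[(np.round(d['point']).tolist(),round(d['conf'],2)) for d in spotter.mark_of(n,c)][:4])
rects('blade','top',13)
cv2.imwrite('pics/c16.png',cv2.convertScaleAbs(cv2.resize(cv2.imread('pics/side16.png')[140:340,150:410],None,fx=3,fy=3),alpha=1.5))
print(ctrl.observe())
"
```

```text
top blade [([166.0, 299.0, 10.0], 0.87), ([192.0, -372.0, 8.0], 0.83), ([537.0, 14.0, 17.0], 0.71)]
top tin1 [([599.0, -332.0, 34.0], 0.82), ([517.0, -316.0, 34.0], 0.69), ([536.0, -221.0, 34.0], 0.67), ([622.0, -236.0, 34.0], 0.59)]
side blade [([538.0, 12.0, 14.0], 0.77), ([168.0, 304.0, 13.0], 0.56), ([580.0, -519.0, -2.0], 0.31)]
side tin1 [([535.0, -218.0, 34.0], 0.72), ([522.0, -320.0, 35.0], 0.72), ([602.0, -331.0, 34.0], 0.64), ([617.0, -233.0, 34.0], 0.56)]
flap_top [([471.0, -261.0, 72.0], 0.68), ([640.0, 17.0, 15.0], 0.57)]
blade_tip [([642.0, 18.0, 14.0], 0.94), ([65.0, 392.0, 10.0], 0.7)]
blade [([170.0, 303.0, 16.0], 0.77), ([190.0, -373.0, 12.0], 0.74), ([536.0, 11.0, 18.0], 0.63), ([616.0, 549.0, 3.0], 0.42)]
board [([540.0, 7.0, 2.0], 0.97)]
lid_edge [([711.0, 278.0, 249.0], 0.95), ([568.0, -273.0, -1.0], 0.28)]
mug [([724.0, 12.0, -0.0], 0.64)]
saucers [([344.0, 107.0, -3.0], 0.65)]
bowl [([616.0, 550.0, 2.0], 0.86)]
wine [([581.0, -522.0, 0.0], 0.67)]
spoon [([438.0, 502.0, 0.0], 0.58)]
flap_top [([476.0, -259.0, 74.0], 0.79), ([580.0, -522.0, 0.0], 0.25)]
blade_ti
[... 801 characters left out ...]
000000057
{'clock': 76.85, 'joints': array([-7.05616570e+00,  1.02116495e+01,  9.38274255e+01, -3.76941369e-03,
        7.59600626e+01,  8.04369754e+01]), 'qvel': array([ 0.07878991, -0.08833883, -0.01278702,  0.0589868 , -0.07978189,
       -0.04713546]), 'joint_efforts': array([ 9.49739915e-04, -3.53822994e+01, -2.42776358e+01, -5.97626695e-04,
        4.30410510e-04,  9.90120412e-06]), 'tool_pos': array([510.20551973,   6.75218629, 217.2774662 ]), 'tool_rot': array([ 1.79996251e+02, -2.42911984e-04,  2.50777338e+00]), 'wrist_force': array([-0.40681275, -0.2220789 , -0.52856436]), 'moment': array([-0.01177328, -0.01899681,  0.02650971]), 'grip_force': 0.0, 'grip_width': 0.6397895344279854}
```

View pics/c16.png

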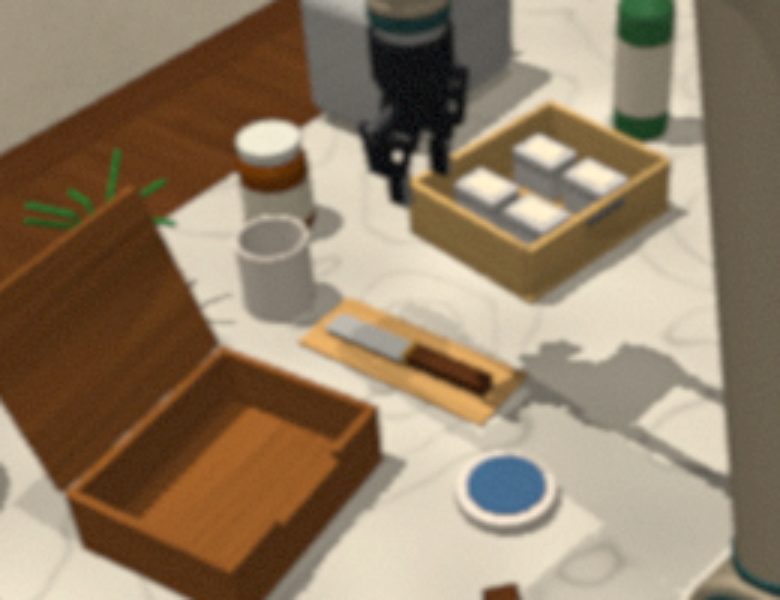

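The blade lies flat along the middle of its board (410,355), the chest stands empty with its lid open, the four tins are in the bin at (540,190) behind the shut flap, and the crockery has not moved. Handing in.

```bash
python3 -c "
from h import *
print(ctrl.sign_off())"
```

```text
the job is handed in; nothing more can be done
None
```

The job is handed in, though sign-off returned no verdict: the last pictures show the lid levered up with the blade and left open past upright, all four tins on the bin floor behind the shut flap, the blade back along the middle of its board (it had been knocked off mid-run), and the crockery where it was.

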